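Stack both tiers on the swivel spice stand and square it up

TASK

Stack the two handled trays on the four-post spice stand, the large one as the middle tier and the small one as the top tier, each with all four corner holes over the four posts and sitting fully down and level on their shoulders without being forced. Leave the stand turned square with its foot board, long side to long side, and the crockery and boxes round about where they are.

Things in the scene. Friction and masses are not known exactly. Their poses are not given: they have to be found in the camera images.
- large_tray: Middle tier: dark wood tray, 132 (x) by 196 (y) mm, 8 mm plate, rims up to 20 mm. Origin: centre of its underside, z up. Four through holes, 18.5 mm, at x = +-45, y = +-75 mm. Fixed arched steel handle in the middle: a bar along y, 80 mm long, 12 mm wide (x), from 44 to 56 mm above the underside. 0.35 kg, balanced. Fits either way round. Trays may start in each other's place.
- small_tray: Top tier: like the large tray but 114 (x) by 174 (y) mm, with four 12 mm holes at the same x = +-45, y = +-75 mm. Origin: centre of its underside. Fixed arched steel handle in the middle: a bar along y, 80 mm long, 12 mm wide (x), from 44 to 56 mm above the underside. 0.35 kg, balanced. Fits either way round.
- foot: Foot board of the spice stand, dark wood, 150 (x) by 210 (y) by 14 mm, fixed to the worktop. Origin: centre of its underside, z up. On it a stiff slide (holds 40 N) along the foot's x carries a turntable, whose axis stands anywhere within 14 mm of the foot's centre along the foot's x and at its y = 0; this offset is not reported, it must be seen or felt.
- seat_low (a point): Point over the foot's centre, 105 mm above the worktop, at the height of the posts' lower shoulders: where the large tray's underside centre belongs, give or take the slide's offset along the foot's x. From here up the posts are 16 mm thick, below it 25 mm.
- seat_high (a point): Point over the foot's centre, 175 mm above the worktop, at the height of the upper shoulders (flat tops of the 16 mm parts): where the small tray's underside centre belongs, give or take the same offset. Above it the posts are 9.5 mm pins with flat tops, ending 209 mm above the worktop.
- swivel (a joint): Angle of the turntable on the foot, rad, counterclockwise from above positive, -1.4 to 1.4; 0 = square. It carries the bottom tier, a deck 120 by 180 mm (top 40 mm above the worktop, long side along the foot's y at 0), with four steel posts at +-45 and (long way) +-75 mm from its axis. It starts turned counterclockwise. Friction 0.35 N m: it stays where left.
- tea0: Tea box, 67x86x85 mm, bystander; origin at the centre of its underside.
- tea1: Tea box, 67x82x85 mm, bystander; origin at the centre of its underside.
- drinking_glass: Clear tumbler, diameter 81 mm, 93 mm high, bystander; origin at the centre of its underside.
- mug: Mug, 84x115x91 mm, bystander; origin at its underside.

How it is judged:
By the outcome, as a careful person would: the job done as asked, in the order asked, and still so for the second after the job is handed in, with the robot touching nothing.
It also fails if it takes over 72 s, if anything falls off the work surface, if the arm or the gripper's body presses on something with over 40 N, if the wrist force passes 120 N, or if a joint passes its speed limit or range.

ROBOT

A 6-joint arm with a two-finger parallel gripper is mounted at the origin on a cart in front of the work surface, level with it; the furniture and walls round the work are solid. World frame = base frame: x ahead of the robot, y to its left, z up, the work surface at z = 0. Lengths are in mm, angles in rad, forces in N, time in s.
With the tool pointing down it reaches from about 400 to 925 mm from the base axis. Payload 12.5 kg.
Tool frame: the origin (TCP) lies between the finger pads; the fingertips stand 19 mm ahead of it and the grasp point (between the pads) is the TCP (env.nose_length is the distance from the TCP to the fingertips, in mm); z points along the fingers, y is the line along which they close (so a half turn about z gives the same grasp; the last joint's range is limited). The gripper opens to 95 mm and grips with 3 to 60 N. Pads are 20 mm wide; open, the fingers measure 119 mm over their backs; the gripper's body (75 mm by 180 mm) begins 59 mm behind the grasp point.
Start: joints at [1.182, 0.491, 1.559, -0, 1.092, -0.106], TCP at [174.385, 600.195, 233.661] pointing down, gripper open.
Joint ranges: [-3.1, 3.1], [-0.84, 2.19], [0.05, 2.79], [-1.13, 4.28], [0.06, 2.93], [-2.69, 2.69]. Speed limits (rad/s): [2.22, 2.22, 2.79, 3.14, 3.14, 3.14].

INTERFACE

Orientations are given as [roll, pitch, yaw] about the fixed x, y, z axes, in that order (R = Rz(yaw) Ry(pitch) Rx(roll)).
In Python, from cell import env gives the robot as it stands. The module is installed in compiled form; this text tells all that it offers.
- The arm moves only by the tool drive_tool, never from a script. Its argument "rows" is a list that holds one entry, the list of rows, each a list of 7 numbers: the shift along the tool's x, y, z scaled (see below), then the turn, a rotation vector about the tool's x, y, z scaled (see below), then the opening, from 0 (shut) to 1 (fully open). In form: [[[tx, ty, tz, ax, ay, az, jaw], ...]]. A call has 1 to 5 rows; each row shifts and turns the commanded pose from where the row before left it, along the tool's axes as they then stand; what a row does not reach is not made up. The controller multiplies each number of a shift by 250 mm and each number of a turn by 180 degrees. A row lasts 1/8 s, in which the tool goes at most 62.5 mm and 10.7 degrees, less where a joint would pass 70% of its speed; a pose out of reach is approached as far as the arm can. A call with a number of a shift or a turn outside -1 to 1 is refused whole. A call with a gripper value outside its range is refused whole. The fingers move at their own pace and stop on an object; the grip force is fixed at half the most. Time passes only in rows, so rows that do not move let the fingers close. It gives the time, the measured TCP pose, the force, the opening and the grip force at its end, in the units of the state.
- env.state(): the state, without advancing time (a new reading comes with each control period).
- env.read_camera(name): name is "scene" or "top" or "wrist"; returns a dict with "color" (420x560x3 uint8, blue, green, red), "camera_matrix" (3x3 intrinsics, pixels), "k1" (the pictures are not rectified: a ray, as slopes to the right and down, at radius r is drawn at 1 + k1 r^2 times it, then the intrinsics apply), "pose" (4x4, takes a point from camera to world coordinates). Camera axes: x right, y up, looking along -z (the intrinsics and any distortion apply to the point x, -y, -z); pixel columns grow to the right and rows downward; lengths in mm; the calibration is good to about 2 mm. A picture is of the moment at which its call begins. There is no depth.
- env.job_done(): hands the job in; it is judged then, once.
Trained networks look in a picture, given as the dict that the camera call returned (one of the last four; its "shot" number tells which), for a name from the list of things; names that differ only in an ending like _2 or _b are one class to them, and where a whole thing is asked for, a point or a joint stands for the part that bears it (a point fixed in the world has none). Each returns a list of dicts, best first, with "score" (0 to 1); they miss things now and then, are a little off and sometimes report something else, mostly with a low value. They report only what shows in the picture. A call takes as long as a camera call.
- env.search_frame(name, picture): "at" ([x, y, z] in mm, in the coordinates of the camera as it stood for that picture, good to about 4 mm: the middle of the surface that is visible of it).
- env.place_of(name, picture): "at" ([x, y, z] in mm, in the coordinates of the camera as it stood for that picture, good to about 4 mm: a listed point, or the origin of a listed thing).
The state is a dict: "t": time; "joints": joint angles; "qvel": joint speeds; "tau": joint torques, N m; "eef_pos": TCP position; "tcp_rot": TCP orientation; "ft_force": force on the tool from outside, world axes, zero at the start; "moment": the same for the moment, N m; "opening": opening from 0.0 (shut) to 1.0 (fully open); "grip_force": force on a finger pad.
Only numpy, scipy, OpenCV 4.12 (cv2) and the standard library are available. Lean on these libraries where they do the work, as an engineer would, in place of code of your own. Each camera call takes 0.05 s, during which the arm holds its last target. There are 200 camera calls.

## Working session

There is one attempt and no reset: what is moved stays moved. The work goes in short steps, Python scripts to look and compute and a tool call to move; the robot and the scene stay as the last step left them, time stands still between calls to the robot, and variables do not carry over. Pictures are saved under pics/ and viewed, at most 10 in all, crops included, and the job is handed in when it is done.

Besides the shell and the picture viewer there is one more tool, called after "Call:" by a JSON object that holds its "api" and its "payload", one argument or row to a line. drive_tool: Moves the arm, as the interface text tells. Its arguments: {"type":"object","properties":{"rows":{"type":"array","items":{"type":"array","items":{"type":"array","items":{"type":"number","minimum":-1,"maximum":1}}}}},"required":["rows"]}

```bash
mkdir -p pics
cat > h.py <<'E'
from cell import env
import numpy as np, cv2
from scipy.spatial.transform import Rotation as R
def cam2w(p,at): 
    P=np.array(p["pose"]); return P[:3,:3]@np.array(at)+P[:3,3]
def ray(p,uv):
    K=np.array(p["camera_matrix"]);P=np.array(p["pose"])
    d=cv2.undistortPoints(np.array([[uv]],float),K,np.array([p["k1"],0,0,0,0.]))[0,0]
    v=P[:3,:3]@np.array([d[0],-d[1],-1]); return P[:3,3],v
def onz(p,uv,z):
    o,v=ray(p,uv); return o+v*(z-o[2])/v[2]
def proj(p,X):
    K=np.array(p["camera_matrix"]);P=np.array(p["pose"])
    c=(np.atleast_2d(X)-P[:3,3])@P[:3,:3]; c=c*[1,-1,-1]
    return cv2.projectPoints(c,np.zeros(3),np.zeros(3),K,np.array([p["k1"],0,0,0,0.]))[0][:,0]
def shot(n,f=None):
    p=env.read_camera(n)
    if f: cv2.imwrite(f"pics/{f}.png",p["color"])
    return p
def rpt(names,p):
    for n in names:
        for fn in ("place_of","search_frame"):
            r=getattr(env,fn)(n,p)[:2]
            print(n,fn,[(np.round(cam2w(p,d["at"])).tolist(),round(d["score"],2)) for d in r])
def st():
    s=env.state()
    for k in ("t","eef_pos","tcp_rot","ft_force","moment","opening","grip_force","joints"): print(k,np.round(s[k],3))
E
python3 - <<'E'
from h import *
st()
for n in ("scene","top"):
    p=shot(n,n+"0"); print(n,np.round(p["pose"],2).tolist(),p["k1"],p["camera_matrix"][0])
    rpt(["large_tray","small_tray","foot","seat_low","seat_high","swivel","tea0","tea1","drinking_glass","mug"],p)
a=[cv2.imread(f"pics/{n}0.png") for n in("scene","top")]
E
```

```text
t 0.0
eef_pos [174.304 599.964 233.044]
tcp_rot [-3.14  -0.     2.859]
ft_force [-0.018 -0.195 -0.53 ]
moment [-0.016  0.024 -0.029]
opening 1.002
grip_force 0.0
joints [ 1.182  0.492  1.559  0.     1.092 -0.106]
scene [[0.97, -0.17, 0.2, 858.25], [0.26, 0.66, -0.71, -928.5], [-0.02, 0.73, 0.68, 1006.95], [0.0, 0.0, 0.0, 1.0]] 0.020517138472266522 [500.34599572   0.         276.35432419]
large_tray place_of [([516.0, -325.0, -4.0], 0.88), ([583.0, 35.0, 175.0], 0.46)]
large_tray search_frame [([517.0, -336.0, 5.0], 0.58)]
small_tray place_of [([486.0, 299.0, 4.0], 0.79)]
small_tray search_frame [([489.0, 286.0, 13.0], 0.79), ([581.0, 9.0, 40.0], 0.72)]
foot place_of [([588.0, 34.0, -2.0], 0.83)]
foot search_frame [([587.0, 15.0, 38.0], 0.6)]
seat_low place_of [([580.0, 33.0, 105.0], 0.85)]
seat_low search_frame [([577.0, 8.0, 40.0], 0.92)]
seat_high place_of [([583.0, 33.0, 178.0], 0.7)]
seat_high search_frame [([583.0, 9.0, 41.0], 0.88), ([393.0, 48.0, 71.0], 0.36)]Traceback (most recent call last):
  File "<stdin>", line 5, in <module>
  File "h.py", line 23, in rpt
    r=getattr(env,fn)(n,p)[:2]
      ~~~~~~~~~~~~~~~^^^^^
ValueError: it knows: drinking_glass, foot, large_tray, mug, seat_high, seat_low, small_tray, tea
```

View pics/scene0.png

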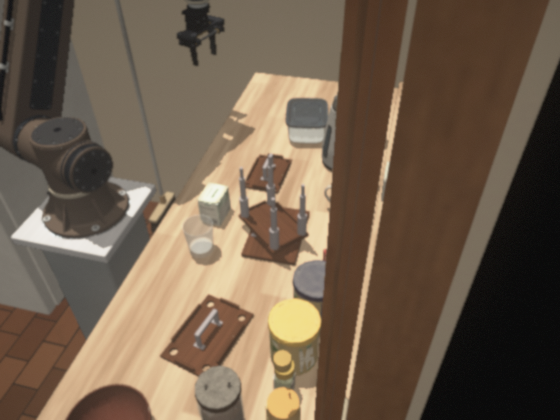

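The scene view shows the stand around (275,225), turned. The small tray is behind it at (268,172) and the large tray is in front at (208,335). A glass and a tea box stand on the robot's side.

Run:
```python
from h import *
p=shot("top","top0"); print(np.round(p["pose"],2).tolist())
rpt(["large_tray","small_tray","foot","seat_low","seat_high","tea","drinking_glass","mug"],p)
im=p["color"]; 
cv2.imwrite("pics/top0b.png",cv2.resize(im,(800,600),interpolation=cv2.INTER_CUBIC))
```

```text
[[-0.06, 0.92, -0.38, -24.12], [-1.0, -0.05, 0.02, 10.66], [-0.0, 0.39, 0.92, 1588.82], [0.0, 0.0, 0.0, 1.0]]
large_tray place_of [([514.0, -330.0, -5.0], 0.88)]
large_tray search_frame [([511.0, -327.0, -1.0], 0.94)]
small_tray place_of [([483.0, 292.0, -4.0], 0.97)]
small_tray search_frame [([480.0, 291.0, 7.0], 0.59)]
foot place_of [([583.0, 37.0, -2.0], 0.74)]
foot search_frame [([568.0, 32.0, 39.0], 0.96)]
seat_low place_of [([514.0, -331.0, -7.0], 0.68), ([581.0, 32.0, 103.0], 0.66)]
seat_low search_frame [([568.0, 27.0, 39.0], 0.73)]
seat_high place_of [([582.0, 35.0, 171.0], 0.97)]
seat_high search_frame [([568.0, 30.0, 36.0], 0.69)]
tea place_of [([775.0, -84.0, -2.0], 0.88), ([384.0, 72.0, 1.0], 0.66)]
tea search_frame [([374.0, 69.0, 83.0], 0.87), ([762.0, -85.0, 79.0], 0.78)]
drinking_glass place_of [([395.0, -71.0, 2.0], 0.59)]
drinking_glass search_frame [([405.0, -71.0, 37.0], 0.85)]
mug place_of [([744.0, 192.0, -3.0], 0.56)]
mug search_frame [([767.0, 194.0, 45.0], 0.8)]
```

View pics/top0b.png

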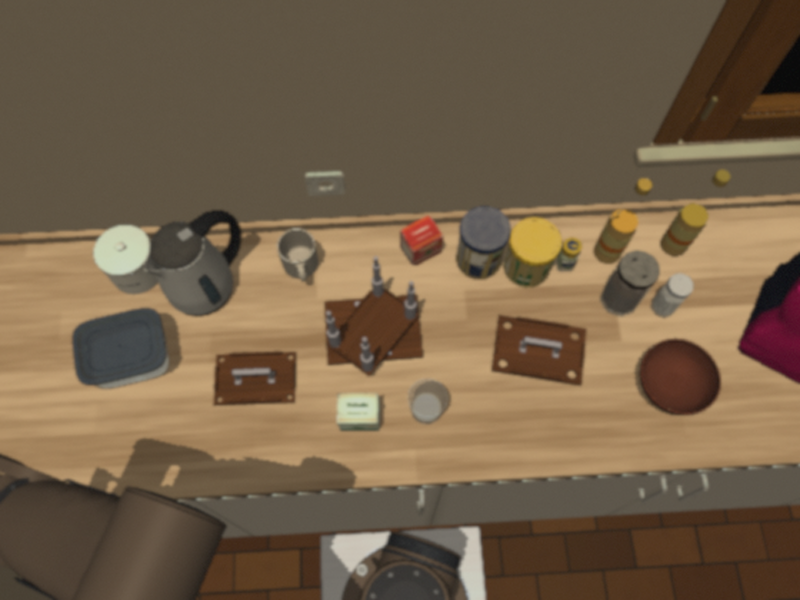

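The top view (800 px) shows the large tray at (540,350) and the small tray at (256,378). The post tops are at (377,265), (411,290), (333,318) and (367,343), so the stand is turned about +50°. The network's tray identities agree with the sizes and hole diameters. I'll write a planning helper, then move over the stand.

```bash
cat >> h.py <<'E'
def plan(pos,yaw,n,jaw,start=None):
    """print rows (groups of 5) from current pose (or start (pos,yaw)) to pos,yaw, tool straight down"""
    if start is None:
        s=env.state(); p=np.array(s["eef_pos"]); r=R.from_euler("xyz",s["tcp_rot"])
    else: p=np.array(start[0],float); r=R.from_euler("xyz",[np.pi,0,start[1]])
    t=R.from_euler("xyz",[np.pi,0,yaw]); w=(r.inv()*t).as_rotvec(); dp=np.array(pos,float)-p
    print("dist",np.round(dp,1),"rot deg",np.round(np.degrees(w),2), "per row mm",np.linalg.norm(dp)/n,"deg",np.degrees(np.linalg.norm(w))/n)
    rows=[]; q=p.copy()
    for k in range(n):
        d=np.round(r.inv().apply(p+dp*(k+1)/n-q)/250,3); a=np.round(w/n/np.pi,4)
        q=q+r.apply(d*250); r=r*R.from_rotvec(a*np.pi); rows.append([*d.tolist(),*a.tolist(),jaw])
    for i in range(0,n,5): print([[[float(x) for x in v] for v in rows[i:i+5]]])
E
python3 - <<'E'
from h import *
plan([500,30,420],1.571+.87,12,1)
E
```

```text
dist [ 325.6 -570.2  186.3] rot deg [1.000e-02 0.000e+00 2.394e+01] per row mm 56.87834322447733 deg 1.9947994313811321
[[[-0.157, -0.152, -0.062, 0.0, 0.0, 0.0111, 1.0], [-0.163, -0.147, -0.062, 0.0, 0.0, 0.0111, 1.0], [-0.167, -0.141, -0.062, 0.0, 0.0, 0.0111, 1.0], [-0.173, -0.135, -0.062, 0.0, 0.0, 0.0111, 1.0], [-0.176, -0.129, -0.063, 0.0, 0.0, 0.0111, 1.0]]]
[[[-0.182, -0.122, -0.062, 0.0, 0.0, 0.0111, 1.0], [-0.185, -0.116, -0.062, 0.0, 0.0, 0.0111, 1.0], [-0.19, -0.11, -0.062, 0.0, 0.0, 0.0111, 1.0], [-0.193, -0.103, -0.062, 0.0, 0.0, 0.0111, 1.0], [-0.196, -0.096, -0.062, 0.0, 0.0, 0.0111, 1.0]]]
[[[-0.2, -0.09, -0.062, 0.0, 0.0, 0.0111, 1.0], [-0.203, -0.082, -0.062, 0.0, 0.0, 0.0111, 1.0]]]
```

Call:
{"api": "drive_tool", "payload": {
  "rows": [
    [[-0.157, -0.152, -0.062, 0, 0, 0.0111, 1], [-0.163, -0.147, -0.062, 0, 0, 0.0111, 1], [-0.167, -0.141, -0.062, 0, 0, 0.0111, 1], [-0.173, -0.135, -0.062, 0, 0, 0.0111, 1], [-0.176, -0.129, -0.063, 0, 0, 0.0111, 1]]
  ]
}}

```text
t: 2.02
eef_pos: [310.5, 361.0, 312.1]
tcp_rot: [3.141, 0.0, 2.684]
ft_force: [1.0, 0.4, 0.3]
opening: 1.0
grip_force: 0.0
```

Call:
{"api": "drive_tool", "payload": {
  "rows": [
    [[-0.182, -0.122, -0.062, 0, 0, 0.0111, 1], [-0.185, -0.116, -0.062, 0, 0, 0.0111, 1], [-0.19, -0.11, -0.062, 0, 0, 0.0111, 1], [-0.193, -0.103, -0.062, 0, 0, 0.0111, 1], [-0.196, -0.096, -0.062, 0, 0, 0.0111, 1]]
  ]
}}

```text
t: 2.65
eef_pos: [446.3, 123.4, 389.7]
tcp_rot: [3.141, 0.0, 2.509]
ft_force: [1.1, 1.2, -0.8]
opening: 1.0
grip_force: 0.0
```

Call:
{"api": "drive_tool", "payload": {
  "rows": [
    [[-0.2, -0.09, -0.062, 0, 0, 0.0111, 1], [-0.203, -0.082, -0.062, 0, 0, 0.0111, 1], [0, 0, 0, 0, 0, 0, 1]]
  ]
}}

```text
t: 3.02
eef_pos: [501.4, 27.3, 420.3]
tcp_rot: [3.141, 0.001, 2.436]
ft_force: [-0.5, 0.5, -0.3]
opening: 1.0
grip_force: 0.0
```

Run:
```python
from h import *
st()
p=shot("wrist","w1"); print(np.round(p["pose"],3).tolist(),np.round(p["camera_matrix"],1).tolist(),p["k1"])
rpt(["foot","seat_low","seat_high"],p)
```

```text
t 3.025
eef_pos [501.418  27.273 420.271]
tcp_rot [3.141e+00 1.000e-03 2.436e+00]
ft_force [-0.498  0.484 -0.301]
moment [-0.021  0.037 -0.016]
opening 1.0
grip_force 0.0
joints [-0.077  0.166  1.55  -0.     1.424 -0.942]
[[0.649, -0.73, -0.214, 441.75], [0.761, 0.623, 0.182, 79.729], [0.001, -0.281, 0.96, 570.667], [0.0, 0.0, 0.0, 1.0]] [[291.1, 0.0, 279.6], [0.0, 291.1, 209.6], [0.0, 0.0, 1.0]] -0.022947425224488838
foot place_of [([582.0, 37.0, -0.0], 0.59)]
foot search_frame [([577.0, 42.0, 40.0], 0.7)]
seat_low place_of [([584.0, 34.0, 104.0], 0.67), ([743.0, 190.0, -5.0], 0.48)]
seat_low search_frame [([574.0, 35.0, 40.0], 0.58)]
seat_high place_of [([585.0, 37.0, 174.0], 0.96), ([745.0, 190.0, -0.0], 0.46)]
seat_high search_frame [([579.0, 37.0, 42.0], 0.71), ([483.0, -291.0, 6.0], 0.58)]
```

View pics/w1.png

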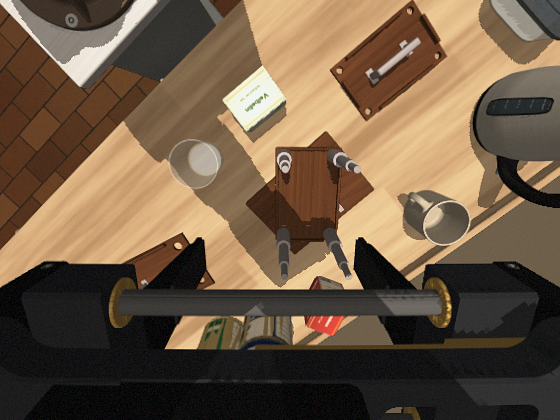

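The wrist view shows the pin tops near (285,155), (355,168), (283,276) and (348,276). The foot board is under the deck, the small tray is at the top right around (388,60), and the glass and tea box are to the left. Next I'll enlarge the posts and the small tray.

Run:
```python
import cv2,numpy as np
im=cv2.imread("pics/w1.png")
a=cv2.resize(im[130:290,240:390],None,fx=3.75,fy=3.75,interpolation=cv2.INTER_CUBIC)
b=cv2.resize(im[0:130,325:450],(235,244),interpolation=cv2.INTER_CUBIC)
c=np.zeros((600,800,3),np.uint8); c[:a.shape[0],:a.shape[1]]=a[:, :563]; c[:244,565:800]=b
cv2.imwrite("pics/w1c.png",c)
```

```text
(no output)
```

View pics/w1c.png

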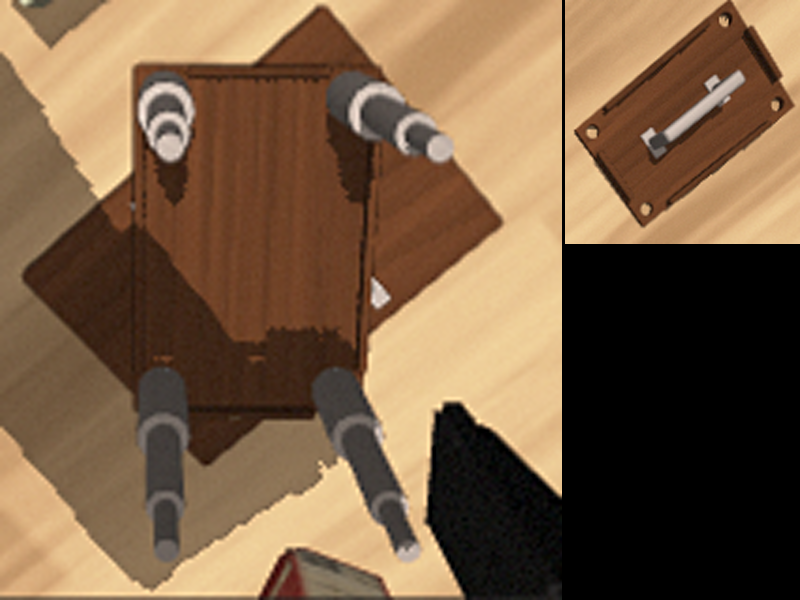

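Crop positions: the pin tops are at (170,145), (440,146), (167,549) and (408,551). The foot corners are at (323,7), (502,222), (25,273) and (207,464). The small-tray holes are at (726,20), (777,104), (592,132) and (645,209).

```bash
cat >> h.py <<'E'
def fitrect(P,hx,hy):
    """fit centre & yaw of rectangle (+-hx,+-hy) to 4 points in any order; returns centre,yaw(mod pi),resid, scale"""
    from itertools import permutations
    M=np.array([[hx,hy],[hx,-hy],[-hx,-hy],[-hx,hy]],float); P=np.array(P)[:,:2]; c=P.mean(0); best=None
    for pm in permutations(range(4)):
        z=(P[list(pm)]-c)@[1,1j]; m=M@[1,1j]; k=(z*m.conj()).sum()/(abs(m)**2).sum()
        a=np.angle(k); e=np.abs(z-m*np.exp(1j*a)).max()
        if abs(a)<=np.pi/2 and (best is None or e<best[2]): best=(c.round(1),round(a,4),round(e,2),round(abs(k),4))
    return best
E
python3 - <<'E'
from h import *
import pickle
p=env.read_camera("wrist"); pickle.dump({k:p[k] for k in("camera_matrix","pose","k1")},open("w1.pkl","wb"))
f=lambda L:[(240+(u+.5)/3.75-.5,130+(v+.5)/3.75-.5) for u,v in L]
for z in (205,209,213): print("pins",z,fitrect([onz(p,q,z) for q in f([(170,145),(440,146),(167,549),(408,551)])],45,75))
print("foot",fitrect([onz(p,q,14) for q in f([(323,7),(502,222),(25,273),(207,464)])],75,105))
g=[(325+(u-565)/1.88,v/1.88) for u,v in [(726,20),(777,104),(592,132),(645,209)]]
print("small",fitrect([onz(p,q,8) for q in g],45,75))
t=env.read_camera("top"); 
g=[(u*.7,v*.7) for u,v in [(508,324),(578,333),(571,376),(502,365)]]
print("large",fitrect([onz(t,q,8) for q in g],45,75))
plan([425,-330,300],1.571-.15,15,1)
E
```

```text
pins 205 (array([571.3,  40. ]), np.float64(0.8659), np.float64(1.04), np.float64(1.0083))
pins 209 (array([569.9,  40.5]), np.float64(0.8659), np.float64(0.59), np.float64(0.9973))
pins 213 (array([568.4,  40.9]), np.float64(0.8659), np.float64(1.54), np.float64(0.9862))
foot (array([580.2,  41.7]), np.float64(0.0319), np.float64(3.82), np.float64(0.973))
small (array([482.4, 299.1]), np.float64(-0.02), np.float64(0.7), np.float64(0.9993))
large (array([ 512.5, -328.6]), np.float64(-0.227), np.float64(8.49), np.float64(1.0383))
dist [ -74.8 -360.7 -119.9] rot deg [ 1.000e-02 -0.000e+00  5.847e+01] per row mm 25.825683873686618 deg 3.8982169946696015
[[[-0.047, -0.086, 0.032, 0.0, -0.0, 0.0217, 1.0], [-0.052, -0.083, 0.032, 0.0, -0.0, 0.0217, 1.0], [-0.058, -0.08, 0.032, 0.0, -0.0, 0.0217, 1.0], [-0.064, -0.075, 0.032, 0.0, -0.0, 0.0217, 1.0], [-0.068, -0.07, 0.032, 0.0, -0.0, 0.0217, 1.0]]]
[[[-0.073, -0.066, 0.032, 0.0, -0.0, 0.0217, 1.0], [-0.077, -0.061, 0.032, 0.0, -0.0, 0.0217, 1.0], [-0.081, -0.055, 0.032, 0.0, -0.0, 0.0217, 1.0], [-0.085, -0.05, 0.032, 0.0, -0.0, 0.0217, 1.0], [-0.088, -0.044, 0.032, 0.0, -0.0, 0.0217, 1.0]]]
[[[-0.091, -0.037, 0.032, 0.0, -0.0, 0.0217, 1.0], [-0.093, -0.032, 0.032, 0.0, -0.0, 0.0217, 1.0], [-0.095, -0.025, 0.032, 0.0, -0.0, 0.0217, 1.0], [-0.096, -0.018, 0.031, 0.0, -0.0, 0.0217, 1.0], [-0.098, -0.012, 0.032, 0.0, -0.0, 0.0217, 1.0]]]
```

Run:
```python
from h import *
plan([512,-345,300],1.571-.15,10,1)
```

```text
dist [  12.2 -375.7 -119.9] rot deg [ 1.000e-02 -0.000e+00  5.847e+01] per row mm 39.45534415166034 deg 5.847325492004402
[[[-0.101, -0.112, 0.048, 0.0, -0.0, 0.0325, 1.0], [-0.111, -0.101, 0.048, 0.0, -0.0, 0.0325, 1.0], [-0.121, -0.089, 0.048, 0.0, -0.0, 0.0325, 1.0], [-0.13, -0.076, 0.048, 0.0, -0.0, 0.0325, 1.0], [-0.136, -0.063, 0.048, 0.0, -0.0, 0.0325, 1.0]]]
[[[-0.143, -0.048, 0.048, 0.0, -0.0, 0.0325, 1.0], [-0.146, -0.034, 0.048, 0.0, -0.0, 0.0325, 1.0], [-0.149, -0.018, 0.048, 0.0, -0.0, 0.0325, 1.0], [-0.151, -0.004, 0.048, 0.0, -0.0, 0.0325, 1.0], [-0.15, 0.013, 0.047, 0.0, -0.0, 0.0325, 1.0]]]
```

Call:
{"api": "drive_tool", "payload": {
  "rows": [
    [[-0.101, -0.112, 0.048, 0, 0, 0.0325, 1], [-0.111, -0.101, 0.048, 0, 0, 0.0325, 1], [-0.121, -0.089, 0.048, 0, 0, 0.0325, 1], [-0.13, -0.076, 0.048, 0, 0, 0.0325, 1], [-0.136, -0.063, 0.048, 0, 0, 0.0325, 1]]
  ]
}}

```text
t: 4.1
eef_pos: [505.8, -158.6, 359.5]
tcp_rot: [3.141, 0.0, 1.927]
ft_force: [-0.2, 0.3, 0.5]
opening: 1.0
grip_force: 0.0
```

Call:
{"api": "drive_tool", "payload": {
  "rows": [
    [[-0.143, -0.048, 0.048, 0, 0, 0.0325, 1], [-0.146, -0.034, 0.048, 0, 0, 0.0325, 1], [-0.149, -0.018, 0.048, 0, 0, 0.0325, 1], [-0.151, -0.004, 0.048, 0, 0, 0.0325, 1], [-0.15, 0.013, 0.047, 0, 0, 0.0325, 1]]
  ]
}}

```text
t: 4.72
eef_pos: [512.0, -346.6, 299.7]
tcp_rot: [3.142, -0.0, 1.417]
ft_force: [0.5, 0.7, 0.2]
opening: 0.999
grip_force: 0.0
```

Call:
{"api": "drive_tool", "payload": {
  "rows": [
    [[0, 0, 0, 0, 0, 0, 1]]
  ]
}}

```text
t: 4.85
eef_pos: [511.6, -347.2, 298.6]
tcp_rot: [-3.14, -0.001, 1.417]
ft_force: [-0.0, 0.6, -0.4]
opening: 0.994
grip_force: 0.0
```

Run:
```python
from h import *
st()
p=shot("wrist","w2"); rpt(["large_tray"],p)
cv2.imwrite("pics/w2c.png",cv2.resize(p["color"],(800,600),interpolation=cv2.INTER_CUBIC))
```

```text
t 4.85
eef_pos [ 511.574 -347.247  298.575]
tcp_rot [-3.140e+00 -1.000e-03  1.417e+00]
ft_force [-0.044  0.63  -0.37 ]
moment [-0.028  0.098  0.012]
opening 0.994
grip_force 0.0
joints [-0.703  0.427  1.488 -0.     1.228 -0.549]
large_tray place_of [([514.0, -324.0, -0.0], 0.79)]
large_tray search_frame [([518.0, -316.0, 7.0], 0.97)]
```

View pics/w2c.png

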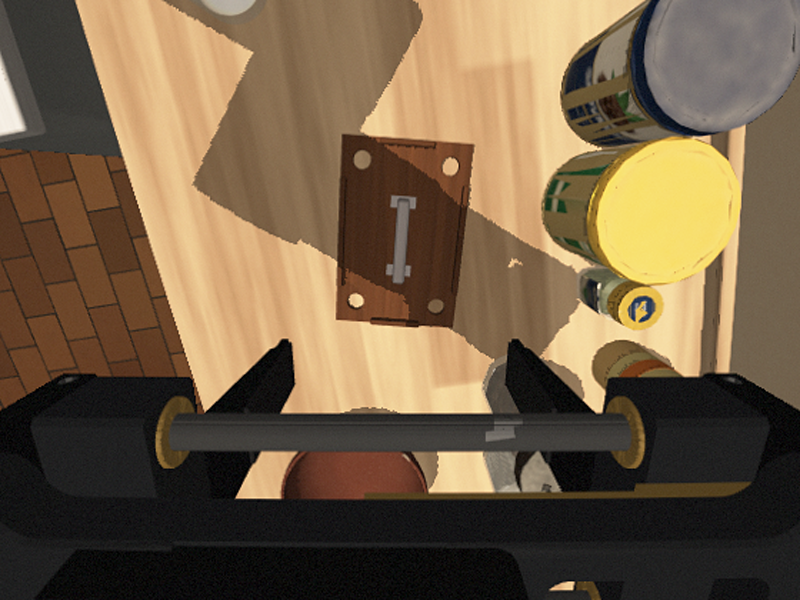

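The large tray's holes are at (362,159), (450,166), (356,299) and (436,306), and its handle bar runs from (405,199) to (398,282). The canisters to the right are about 60 mm or more clear.

Run:
```python
from h import *
p=env.read_camera("wrist")
g=lambda L:[(u*.7-.15,v*.7-.15) for u,v in L]
r=fitrect([onz(p,q,8) for q in g([(362,159),(450,166),(356,299),(436,306)])],45,75); print("large",r)
b=[onz(p,q,56) for q in g([(405,198),(398,283)])]; d=b[0]-b[1]
print("bar",np.round((b[0]+b[1])/2,1),np.linalg.norm(d[:2]),np.arctan2(-d[0],d[1]))
yaw=np.pi/2+r[1]
plan([*r[0],130],yaw,5,1); plan([*r[0],50],yaw,5,1,([*r[0],130],yaw))
```

```text
large (array([ 517.2, -323.2]), np.float64(-0.2249), np.float64(1.6), np.float64(0.9913))
bar [ 517.6 -322.7   56. ] 81.17752225085566 -0.2317154860103127
dist [   5.    21.6 -170.6] rot deg [0.03 0.   4.31] per row mm 34.4138151173396 deg 0.8629556743381308
[[[0.018, 0.001, 0.137, 0.0, 0.0, 0.0048, 1.0], [0.017, 0.001, 0.136, 0.0, 0.0, 0.0048, 1.0], [0.018, 0.001, 0.137, 0.0, 0.0, 0.0048, 1.0], [0.018, 0.001, 0.136, 0.0, 0.0, 0.0048, 1.0], [0.018, 0.0, 0.137, 0.0, 0.0, 0.0048, 1.0]]]
dist [  0.   0. -80.] rot deg [0. 0. 0.] per row mm 16.0 deg 0.0
[[[0.0, -0.0, 0.064, 0.0, 0.0, 0.0, 1.0], [0.0, -0.0, 0.064, 0.0, 0.0, 0.0, 1.0], [0.0, -0.0, 0.064, 0.0, 0.0, 0.0, 1.0], [0.0, -0.0, 0.064, 0.0, 0.0, 0.0, 1.0], [0.0, -0.0, 0.064, 0.0, 0.0, 0.0, 1.0]]]
```

Call:
{"api": "drive_tool", "payload": {
  "rows": [
    [[0.018, 0.001, 0.137, 0, 0, 0.005, 1], [0.017, 0.001, 0.136, 0, 0, 0.005, 1], [0.018, 0.001, 0.137, 0, 0, 0.005, 1], [0.018, 0.001, 0.136, 0, 0, 0.005, 1], [0.018, 0, 0.137, 0, 0, 0.005, 1]]
  ]
}}

```text
t: 5.68
eef_pos: [517.4, -323.0, 129.2]
tcp_rot: [3.14, 0.0, 1.342]
ft_force: [0.3, -0.7, 0.4]
opening: 1.002
grip_force: 0.0
```

Call:
{"api": "drive_tool", "payload": {
  "rows": [
    [[0, 0, 0.064, 0, 0, 0, 1], [0, 0, 0.064, 0, 0, 0, 1], [0, 0, 0.064, 0, 0, 0, 1], [0, 0, 0.064, 0, 0, 0, 1], [0, 0, 0.064, 0, 0, 0, 1]]
  ]
}}

```text
t: 6.3
eef_pos: [517.0, -324.2, 48.5]
tcp_rot: [3.141, 0.0, 1.341]
ft_force: [-0.3, 0.1, -0.1]
opening: 0.997
grip_force: 0.0
```

Call:
{"api": "drive_tool", "payload": {
  "rows": [
    [[0, 0, 0, 0, 0, 0, 0.3], [0, 0, 0, 0, 0, 0, 0.3], [0, 0, 0, 0, 0, 0, 0], [0, 0, 0, 0, 0, 0, 0], [0, 0, 0, 0, 0, 0, 0]]
  ]
}}

```text
t: 6.92
eef_pos: [517.0, -324.1, 49.6]
tcp_rot: [3.141, 0.0, 1.341]
ft_force: [-0.2, -0.6, 0.5]
opening: 0.532
grip_force: 0.0
```

Call:
{"api": "drive_tool", "payload": {
  "rows": [
    [[0, 0, 0, 0, 0, 0, 0], [0, 0, 0, 0, 0, 0, 0], [0, 0, 0, 0, 0, 0, 0]]
  ]
}}

```text
t: 7.3
eef_pos: [517.0, -324.1, 49.3]
tcp_rot: [3.142, -0.0, 1.341]
ft_force: [-0.2, 0.8, 0.7]
opening: 0.216
grip_force: 0.0
```

Run:
```python
from h import *
st()
```

```text
t 7.3
eef_pos [ 516.967 -324.086   49.333]
tcp_rot [ 3.142 -0.     1.341]
ft_force [-0.218  0.8    0.737]
moment [-0.083  0.057  0.002]
opening 0.216
grip_force 0.0
joints [-0.668  0.699  1.751  0.     0.692 -0.438]
```

Call:
{"api": "drive_tool", "payload": {
  "rows": [
    [[0, 0, 0, 0, 0, 0, 0], [0, 0, 0, 0, 0, 0, 0], [0, 0, 0, 0, 0, 0, 0], [0, 0, 0, 0, 0, 0, 0]]
  ]
}}

```text
t: 7.8
eef_pos: [516.8, -324.0, 49.3]
tcp_rot: [-3.141, -0.0, 1.341]
ft_force: [-3.8, -0.2, 1.1]
opening: 0.123
grip_force: 30.0
```

Call:
{"api": "drive_tool", "payload": {
  "rows": [
    [[0, 0, -0.02, 0, 0, 0, 0], [0, 0, -0.05, 0, 0, 0, 0], [0, 0, -0.1, 0, 0, 0, 0], [0, 0, -0.15, 0, 0, 0, 0], [0, 0, -0.15, 0, 0, 0, 0]]
  ]
}}

```text
t: 8.43
eef_pos: [516.9, -324.0, 168.6]
tcp_rot: [3.141, -0.0, 1.341]
ft_force: [0.3, 0.7, -5.4]
opening: 0.126
grip_force: 30.0
```

Run:
```python
from h import *
st()
plan([490,-150,310],np.pi/2+.866,12,0)
```

```text
t 8.425
eef_pos [ 516.905 -323.994  168.625]
tcp_rot [ 3.141 -0.     1.341]
ft_force [ 0.324  0.72  -5.388]
moment [-0.1    0.04  -0.017]
opening 0.126
grip_force 29.999
joints [-0.668  0.539  1.667  0.     0.935 -0.438]
dist [-26.9 174.  141.4] rot deg [ 2.00e-02  1.00e-02 -6.28e+01] per row mm 18.816487799406225 deg 5.233128960237692
[[[0.054, -0.022, -0.047, 0.0, 0.0, -0.0291, 0.0], [0.057, -0.017, -0.047, 0.0, 0.0, -0.0291, 0.0], [0.057, -0.011, -0.047, 0.0, 0.0, -0.0291, 0.0], [0.058, -0.007, -0.048, 0.0, 0.0, -0.0291, 0.0], [0.059, -0.001, -0.047, 0.0, 0.0, -0.0291, 0.0]]]
[[[0.059, 0.004, -0.047, 0.0, 0.0, -0.0291, 0.0], [0.058, 0.01, -0.047, 0.0, 0.0, -0.0291, 0.0], [0.056, 0.015, -0.047, 0.0, 0.0, -0.0291, 0.0], [0.055, 0.02, -0.047, 0.0, 0.0, -0.0291, 0.0], [0.054, 0.025, -0.047, 0.0, 0.0, -0.0291, 0.0]]]
[[[0.05, 0.03, -0.047, 0.0, 0.0, -0.0291, 0.0], [0.048, 0.034, -0.048, 0.0, 0.0, -0.0291, 0.0]]]
```

Call:
{"api": "drive_tool", "payload": {
  "rows": [
    [[0.054, -0.022, -0.047, 0, 0, -0.029, 0], [0.057, -0.017, -0.047, 0, 0, -0.029, 0], [0.057, -0.011, -0.047, 0, 0, -0.029, 0], [0.058, -0.007, -0.048, 0, 0, -0.029, 0], [0.059, -0.001, -0.047, 0, 0, -0.029, 0]]
  ]
}}

```text
t: 9.05
eef_pos: [505.6, -251.0, 227.0]
tcp_rot: [3.141, 0.0, 1.799]
ft_force: [-0.8, 0.1, -3.8]
opening: 0.123
grip_force: 30.0
```

Call:
{"api": "drive_tool", "payload": {
  "rows": [
    [[0.059, 0.004, -0.047, 0, 0, -0.029, 0], [0.058, 0.01, -0.047, 0, 0, -0.029, 0], [0.056, 0.015, -0.047, 0, 0, -0.029, 0], [0.055, 0.02, -0.047, 0, 0, -0.029, 0], [0.054, 0.025, -0.047, 0, 0, -0.029, 0]]
  ]
}}

```text
t: 9.68
eef_pos: [494.4, -178.4, 285.7]
tcp_rot: [3.141, 0.0, 2.255]
ft_force: [-0.4, 0.0, -4.7]
opening: 0.122
grip_force: 30.0
```

Call:
{"api": "drive_tool", "payload": {
  "rows": [
    [[0.05, 0.03, -0.047, 0, 0, -0.029, 0], [0.048, 0.034, -0.048, 0, 0, -0.029, 0], [0, 0, 0, 0, 0, 0, 0]]
  ]
}}

```text
t: 10.05
eef_pos: [490.3, -149.4, 309.7]
tcp_rot: [3.141, 0.002, 2.435]
ft_force: [-0.8, 0.6, -4.9]
opening: 0.127
grip_force: 30.0
```

Run:
```python
from h import *
st()
p=shot("wrist","w3"); import pickle; pickle.dump({k:p[k] for k in("camera_matrix","pose","k1")},open("w3.pkl","wb"))
cv2.imwrite("pics/w3c.png",cv2.resize(p["color"],(800,600),interpolation=cv2.INTER_CUBIC))
plan([569.9,40.5,300],np.pi/2+.866,8,0)
```

```text
t 10.05
eef_pos [ 490.336 -149.428  309.703]
tcp_rot [3.141e+00 2.000e-03 2.435e+00]
ft_force [-0.826  0.595 -4.935]
moment [-0.062  0.021  0.032]
opening 0.127
grip_force 29.999
joints [-0.425  0.254  1.724  0.     1.162 -1.289]
dist [ 79.6 190.4  -9. ] rot deg [ 0.02  0.07 -0.23] per row mm 25.81919420902184 deg 0.029824693067758604
[[[0.032, 0.098, 0.004, 0.0, 0.0001, -0.0002, 0.0], [0.031, 0.098, 0.005, 0.0, 0.0001, -0.0002, 0.0], [0.032, 0.099, 0.004, 0.0, 0.0001, -0.0002, 0.0], [0.032, 0.098, 0.005, 0.0, 0.0001, -0.0002, 0.0], [0.031, 0.098, 0.004, 0.0, 0.0001, -0.0002, 0.0]]]
[[[0.032, 0.098, 0.005, 0.0, 0.0001, -0.0002, 0.0], [0.031, 0.099, 0.005, 0.0, 0.0001, -0.0002, 0.0], [0.031, 0.098, 0.004, 0.0, 0.0001, -0.0002, 0.0]]]
```

View pics/w3c.png

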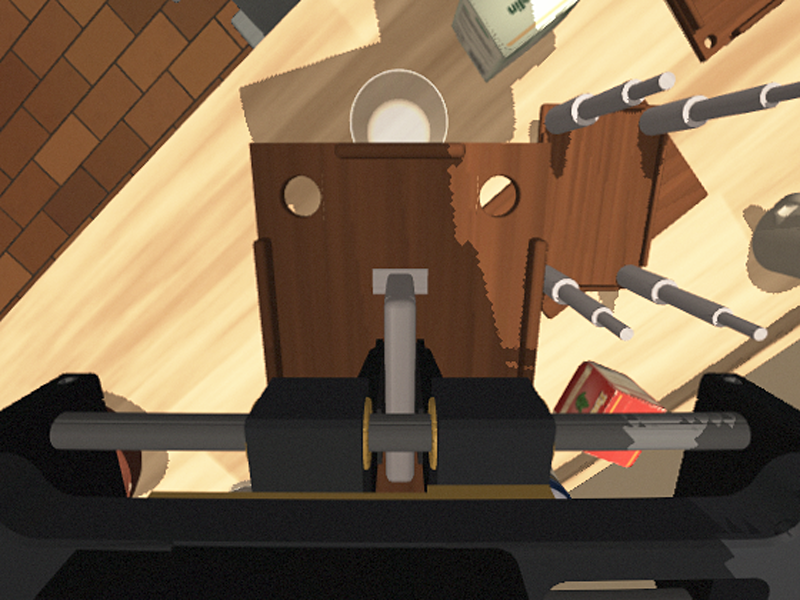

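The held tray's far holes are at (302,196) and (499,195). Pin tops are visible at (666,80), (627,333) and (760,333).

Run:
```python
from h import *
import pickle
p=pickle.load(open("w3.pkl","rb"))
g=lambda u,v:(u*.7-.15,v*.7-.15)
T=np.array([490.336,-149.428]); y=2.435; tx=np.array([np.cos(y),np.sin(y)]); ty=np.array([np.sin(y),-np.cos(y)])
H=[onz(p,g(*q),268.4)[:2] for q in [(301.5,196),(499,195)]]
print(np.linalg.norm(H[1]-H[0])); 
for h in H: print("hole in tool",(h-T)@tx,(h-T)@ty)
d=H[1]-H[0]; print("ang",np.degrees(np.arctan2(d@tx,d@ty)))
P=np.array([onz(p,g(*q),209)[:2] for q in [(666,80),(627,333),(760,333)]]); print(P.round(1))
# model: centre c, yaw a from w1: 
for a in [.866]:
  u=np.array([np.cos(a),np.sin(a)]);v=np.array([-np.sin(a),np.cos(a)])
  print("diffs along u,v:",[( (q-P[1])@u,(q-P[1])@v) for q in P])
  M=np.array([569.9,40.5]);print("pins rel",[((q-M)@u,(q-M)@v) for q in P])
```

```text
88.56886752146534
hole in tool 71.8661609180131 -42.600324776990355
hole in tool 72.16871323493598 45.96802598179029
ang 0.19572345273117933
[[486.4  49.6]
 [600.  -47.1]
 [658.2  20.4]]
diffs along u,v: [(np.float64(0.07858145865016035), np.float64(149.11545735492464)), (np.float64(0.0), np.float64(0.0)), (np.float64(89.12948909898536), np.float64(-0.5889724338470042))]
pins rel [(np.float64(-47.181561866482475), np.float64(69.45935577380907)), (np.float64(-47.260143325132624), np.float64(-79.65610158111556)), (np.float64(41.86934577385273), np.float64(-80.24507401496257))]
```

Call:
{"api": "drive_tool", "payload": {
  "rows": [
    [[0.032, 0.098, 0.015, 0, 0, 0, 0], [0.031, 0.098, 0.015, 0, 0, 0, 0], [0.032, 0.099, 0.015, 0, 0, 0, 0], [0.032, 0.098, 0.015, 0, 0, 0, 0], [0.031, 0.098, 0.015, 0, 0, 0, 0]]
  ]
}}

```text
t: 10.72
eef_pos: [540.4, -30.9, 288.9]
tcp_rot: [-3.141, -0.001, 2.431]
ft_force: [-0.0, -0.1, -4.2]
opening: 0.125
grip_force: 30.0
```

Call:
{"api": "drive_tool", "payload": {
  "rows": [
    [[0.032, 0.098, 0.015, 0, 0, 0, 0], [0.031, 0.099, 0.015, 0, 0, 0, 0], [0.031, 0.098, 0.014, 0, 0, 0, 0], [0, 0, 0, 0, 0, 0, 0], [0, 0, 0, 0, 0, 0, 0]]
  ]
}}

```text
t: 11.35
eef_pos: [570.1, 39.6, 278.2]
tcp_rot: [-3.141, -0.0, 2.433]
ft_force: [0.5, -0.2, -3.8]
opening: 0.125
grip_force: 30.0
```

Run:
```python
from h import *
st()
p=shot("wrist","w4"); import pickle; pickle.dump({k:p[k] for k in("camera_matrix","pose","k1")},open("w4.pkl","wb"))
# crop holes area: orig x 160..400, y 60..240
c=p["color"][80:200,180:380]
cv2.imwrite("pics/w4c.png",cv2.resize(c,(800,480),interpolation=cv2.INTER_CUBIC))
```

```text
t 11.35
eef_pos [570.072  39.559 278.248]
tcp_rot [-3.141 -0.     2.433]
ft_force [ 0.545 -0.24  -3.755]
moment [-0.064 -0.006  0.052]
opening 0.125
grip_force 29.999
joints [-0.046  0.372  1.634 -0.     1.137 -0.908]
```

View pics/w4c.png

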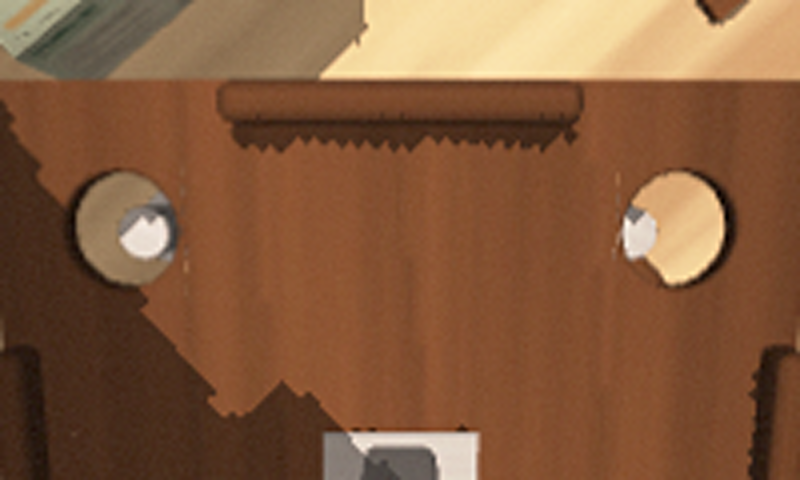

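The view shows the pins through the far holes. In this crop the left hole centre is at (125,228) with its pin top at (144,237). The right hole centre is at (679,228) with its pin top at about (633,236).

```bash
cat >> h.py <<'E'
from scipy.optimize import brentq
def pair(p,a,b,T,y,dist=90.):
    """two pixels dist apart at same height: find z, return z, mid and angle in tool axes"""
    f=lambda z:np.linalg.norm((onz(p,a,z)-onz(p,b,z))[:2])-dist
    z=brentq(f,-50,400); A,B=onz(p,a,z)[:2],onz(p,b,z)[:2]
    tx=np.array([np.cos(y),np.sin(y)]); ty=np.array([np.sin(y),-np.cos(y)]); m=(A+B)/2-T; d=B-A
    return z,m@tx,m@ty,np.degrees(np.arctan2(d@tx,d@ty))
E
python3 - <<'E'
from h import *
import pickle
p=pickle.load(open("w4.pkl","rb"))
g=lambda u,v:(180+(u+.5)/4-.5,80+(v+.5)/4-.5)
T=np.array([570.072,39.559]); y=2.433
print("hole",np.round(pair(p,g(125,228),g(679,228),T,y),2)); print("pin",np.round(pair(p,g(144,237),g(633,236),T,y),2))
for u in(231,235,239):print("pin var",np.round(pair(p,g(144,u),g(633,u),T,y),2))
E
```

```text
hole [ 2.3437e+02  7.2070e+01  1.6700e+00 -6.0000e-02]
pin [ 2.0889e+02  6.9600e+01 -7.9000e-01  4.0000e-02]
pin var [ 2.0862e+02  7.0580e+01 -7.8000e-01 -7.0000e-02]
pin var [ 2.0882e+02  6.9870e+01 -7.8000e-01 -7.0000e-02]
pin var [ 2.0902e+02  6.9160e+01 -7.8000e-01 -7.0000e-02]
```

Call:
{"api": "drive_tool", "payload": {
  "rows": [
    [[-0.01, -0.01, 0, 0, 0, 0, 0], [0, 0, 0.04, 0, 0, 0, 0], [0, 0, 0.04, 0, 0, 0, 0], [0, 0, 0.04, 0, 0, 0, 0], [0, 0, 0.04, 0, 0, 0, 0]]
  ]
}}

```text
t: 12.02
eef_pos: [570.4, 36.8, 237.7]
tcp_rot: [-3.141, -0.0, 2.434]
ft_force: [-0.3, 0.5, -4.5]
opening: 0.125
grip_force: 30.0
```

Call:
{"api": "drive_tool", "payload": {
  "rows": [
    [[0, 0, 0, 0, 0, 0, 0], [0, 0, 0, 0, 0, 0, 0]]
  ]
}}

```text
t: 12.28
eef_pos: [570.6, 36.8, 238.8]
tcp_rot: [3.141, 0.0, 2.434]
ft_force: [0.0, 0.4, -3.5]
opening: 0.123
grip_force: 30.0
```

Run:
```python
from h import *
st()
p=shot("wrist","w5"); import pickle; pickle.dump({k:p[k] for k in("camera_matrix","pose","k1")},open("w5.pkl","wb"))
c=p["color"][80:200,180:380]
cv2.imwrite("pics/w5c.png",cv2.resize(c,(800,480),interpolation=cv2.INTER_CUBIC))
```

```text
t 12.275
eef_pos [570.634  36.755 238.805]
tcp_rot [3.141 0.    2.434]
ft_force [ 0.019  0.44  -3.521]
moment [-0.018  0.016  0.061]
opening 0.123
grip_force 29.999
joints [-0.051  0.41   1.686  0.     1.046 -0.915]
```

View pics/w5c.png

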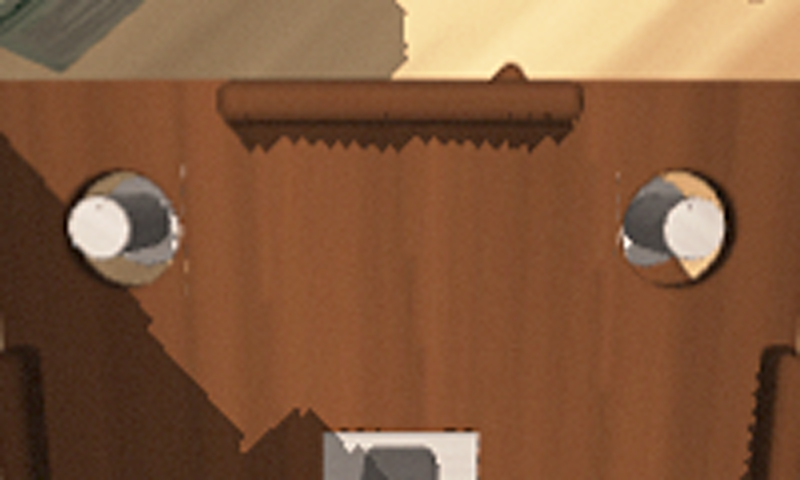

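The pins now stand up through the far holes. Pin tops are at (99,228) and (695,228), and hole centres are at (125,228) and (679,228).

Run:
```python
from h import *
import pickle
p=pickle.load(open("w5.pkl","rb"))
g=lambda u,v:(180+(u+.5)/4-.5,80+(v+.5)/4-.5)
T=np.array([570.634,36.755]); y=2.434
print("hole",np.round(pair(p,g(125,228),g(679,228),T,y),2)); print("pin",np.round(pair(p,g(99,228),g(695,228),T,y),2))
```

```text
hole [ 1.9489e+02  7.2040e+01  1.7200e+00 -5.0000e-02]
pin [ 2.0862e+02  7.2560e+01  9.3000e-01 -6.0000e-02]
```

Call:
{"api": "drive_tool", "payload": {
  "rows": [
    [[0.002, -0.003, 0, 0, 0, 0, 0], [0, 0, 0.016, 0, 0, 0, 0], [0, 0, 0.016, 0, 0, 0, 0], [0, 0, 0.016, 0, 0, 0, 0], [0, 0, 0.012, 0, 0, 0, 0]]
  ]
}}

```text
t: 12.95
eef_pos: [569.6, 36.5, 223.2]
tcp_rot: [-3.142, -0.0, 2.434]
ft_force: [0.5, 0.1, -4.2]
opening: 0.124
grip_force: 30.0
```

Run:
```python
from h import *
st()
```

```text
t 12.95
eef_pos [569.571  36.492 223.247]
tcp_rot [-3.142 -0.     2.434]
ft_force [ 0.479  0.123 -4.236]
moment [-0.019 -0.035 -0.026]
opening 0.124
grip_force 29.999
joints [-0.052  0.425  1.707  0.     1.01  -0.915]
```

Call:
{"api": "drive_tool", "payload": {
  "rows": [
    [[0, 0, 0.01, 0, 0, 0, 0], [0, 0, 0.01, 0, 0, 0, 0], [0, 0, 0.01, 0, 0, 0, 0]]
  ]
}}

```text
t: 13.32
eef_pos: [569.6, 36.5, 216.0]
tcp_rot: [3.141, 0.0, 2.434]
ft_force: [0.1, 0.0, -5.0]
opening: 0.122
grip_force: 30.0
```

Call:
{"api": "drive_tool", "payload": {
  "rows": [
    [[0, 0, 0.016, 0, 0, 0, 0], [0, 0, 0.016, 0, 0, 0, 0]]
  ]
}}

```text
t: 13.58
eef_pos: [569.6, 36.5, 207.8]
tcp_rot: [3.141, -0.0, 2.434]
ft_force: [0.1, 0.9, -4.7]
opening: 0.125
grip_force: 30.0
```

Call:
{"api": "drive_tool", "payload": {
  "rows": [
    [[0, 0, 0.03, 0, 0, 0, 0], [0, 0, 0.03, 0, 0, 0, 0], [0, 0, 0.03, 0, 0, 0, 0], [0, 0, 0.03, 0, 0, 0, 0]]
  ]
}}

```text
t: 14.08
eef_pos: [569.6, 36.5, 177.5]
tcp_rot: [-3.142, -0.0, 2.434]
ft_force: [0.9, -0.9, -5.2]
opening: 0.119
grip_force: 30.0
```

Call:
{"api": "drive_tool", "payload": {
  "rows": [
    [[0, 0, 0.03, 0, 0, 0, 0], [0, 0, 0.016, 0, 0, 0, 0], [0, 0, 0.008, 0, 0, 0, 0], [0, 0, 0, 0, 0, 0, 0]]
  ]
}}

```text
t: 14.58
eef_pos: [569.7, 36.5, 164.6]
tcp_rot: [3.141, 0.0, 2.434]
ft_force: [0.1, 0.2, -4.5]
opening: 0.124
grip_force: 30.0
```

Call:
{"api": "drive_tool", "payload": {
  "rows": [
    [[0, 0, 0.012, 0, 0, 0, 0], [0, 0, 0.012, 0, 0, 0, 0], [0, 0, 0, 0, 0, 0, 0]]
  ]
}}

```text
t: 14.95
eef_pos: [569.5, 36.5, 158.4]
tcp_rot: [-3.141, -0.0, 2.434]
ft_force: [0.3, 0.5, -4.0]
opening: 0.123
grip_force: 30.0
```

Call:
{"api": "drive_tool", "payload": {
  "rows": [
    [[0, 0, 0.008, 0, 0, 0, 0], [0, 0, 0, 0, 0, 0, 0]]
  ]
}}

```text
t: 15.2
eef_pos: [569.6, 36.5, 156.5]
tcp_rot: [-3.142, -0.0, 2.434]
ft_force: [-1.0, 0.3, -5.8]
opening: 0.125
grip_force: 30.0
```

Call:
{"api": "drive_tool", "payload": {
  "rows": [
    [[0, 0, 0.006, 0, 0, 0, 0], [0, 0, 0, 0, 0, 0, 0]]
  ]
}}

```text
t: 15.45
eef_pos: [569.6, 36.5, 155.0]
tcp_rot: [-3.142, -0.0, 2.434]
ft_force: [-0.2, 0.2, -4.9]
opening: 0.128
grip_force: 30.0
```

Call:
{"api": "drive_tool", "payload": {
  "rows": [
    [[0, 0, 0.003, 0, 0, 0, 0], [0, 0, 0, 0, 0, 0, 0]]
  ]
}}

```text
t: 15.7
eef_pos: [569.6, 36.5, 154.4]
tcp_rot: [3.142, -0.0, 2.434]
ft_force: [-0.2, -1.2, -4.0]
opening: 0.124
grip_force: 30.0
```

Call:
{"api": "drive_tool", "payload": {
  "rows": [
    [[0, 0, 0, 0, 0, 0.02, 0], [0, 0, 0, 0, 0, 0.02, 0], [0, 0, 0, 0, 0, 0.02, 0], [0, 0, 0, 0, 0, 0, 0]]
  ]
}}

```text
t: 16.2
eef_pos: [569.8, 36.7, 154.5]
tcp_rot: [3.141, 0.0, 2.246]
ft_force: [-0.1, 0.9, -4.7]
opening: 0.123
grip_force: 30.0
```

Run:
```python
from h import *
st()
```

```text
t 16.2
eef_pos [569.819  36.703 154.465]
tcp_rot [3.141 0.    2.246]
ft_force [-0.1    0.864 -4.741]
moment [ 0.199 -0.167  0.154]
opening 0.123
grip_force 30.007
joints [-0.051  0.507  1.779  0.     0.854 -0.727]
```

Call:
{"api": "drive_tool", "payload": {
  "rows": [
    [[0, 0, 0, 0, 0, 0.025, 0], [0, 0, 0, 0, 0, 0.025, 0], [0, 0, 0, 0, 0, 0.025, 0], [0, 0, 0, 0, 0, 0, 0]]
  ]
}}

```text
t: 16.7
eef_pos: [569.9, 36.6, 154.5]
tcp_rot: [3.141, 0.0, 2.011]
ft_force: [1.0, 1.1, -4.8]
opening: 0.124
grip_force: 30.0
```

Call:
{"api": "drive_tool", "payload": {
  "rows": [
    [[0, 0, 0, 0, 0, 0.025, 0], [0, 0, 0, 0, 0, 0.025, 0], [0, 0, 0, 0, 0, 0.025, 0], [0, 0, 0, 0, 0, 0.025, 0], [0, 0, 0, 0, 0, 0, 0]]
  ]
}}

```text
t: 17.32
eef_pos: [570.4, 36.8, 154.8]
tcp_rot: [3.139, -0.0, 1.697]
ft_force: [4.6, 4.3, -3.9]
opening: 0.121
grip_force: 30.0
```

Run:
```python
from h import *
st()
p=shot("wrist","w6")
```

```text
t 17.325
eef_pos [570.421  36.806 154.768]
tcp_rot [ 3.139 -0.     1.697]
ft_force [ 4.603  4.316 -3.915]
moment [ 0.83  -0.753  0.023]
opening 0.121
grip_force 30.0
joints [-5.100e-02  5.070e-01  1.778e+00  1.000e-03  8.540e-01 -1.780e-01]
```

Call:
{"api": "drive_tool", "payload": {
  "rows": [
    [[0.004, 0.004, 0, 0, 0, 0, 0], [0, 0, 0, 0, 0, 0.015, 0], [0, 0, 0, 0, 0, 0.015, 0], [0, 0, 0, 0, 0, 0, 0]]
  ]
}}

```text
t: 17.88
eef_pos: [570.7, 37.6, 154.5]
tcp_rot: [3.141, 0.0, 1.603]
ft_force: [2.4, 1.6, -3.9]
opening: 0.12
grip_force: 30.0
```

Run:
```python
from h import *
st()
p=shot("wrist","w7")
a=cv2.resize(p["color"][40:280],(800,343),interpolation=cv2.INTER_CUBIC)
t=shot("top","t7")["color"][180:290,200:330]
c=np.zeros((600,800,3),np.uint8); c[:343]=a; c[345:,:300]=cv2.resize(t,(300,255),interpolation=cv2.INTER_CUBIC)
s=shot("scene","s7")["color"][150:290,210:350]; c[345:,320:575]=cv2.resize(s,(255,255),interpolation=cv2.INTER_CUBIC)
cv2.imwrite("pics/c7.png",c)
```

```text
t 17.875
eef_pos [570.744  37.595 154.459]
tcp_rot [3.141 0.    1.603]
ft_force [ 2.428  1.605 -3.899]
moment [ 0.127 -0.499  0.204]
opening 0.12
grip_force 30.017
joints [-0.05   0.509  1.777 -0.     0.856 -0.082]
```

View pics/c7.png

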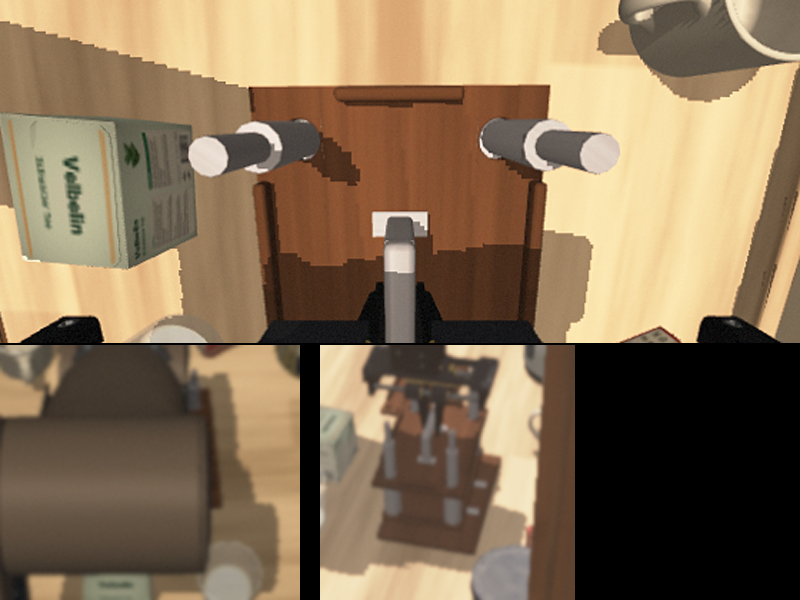

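The large tray's holes are around the posts at (305,140) and (495,140) and it looks level and nearly square. I'll set it down the last millimetre.

Call:
{"api": "drive_tool", "payload": {
  "rows": [
    [[0.001, 0.002, 0.005, 0, 0, 0, 0], [0, 0, 0, 0, 0, 0, 0]]
  ]
}}

```text
t: 18.27
eef_pos: [571.0, 37.7, 154.2]
tcp_rot: [3.141, 0.0, 1.602]
ft_force: [-1.3, 0.8, 8.3]
opening: 0.124
grip_force: 30.0
```

Call:
{"api": "drive_tool", "payload": {
  "rows": [
    [[0, 0, 0.004, 0, 0, 0, 0], [0, 0, 0, 0, 0, 0, 0]]
  ]
}}

```text
t: 18.52
eef_pos: [571.2, 37.7, 154.1]
tcp_rot: [3.14, 0.0, 1.602]
ft_force: [-3.5, 0.3, 17.8]
opening: 0.126
grip_force: 30.0
```

Call:
{"api": "drive_tool", "payload": {
  "rows": [
    [[0, 0, -0.005, 0, 0, 0, 0], [0, 0, 0, 0, 0, 0, 0.4], [0, 0, 0, 0, 0, 0, 0.4], [0, 0, 0, 0, 0, 0, 0.4], [0, 0, 0, 0, 0, 0, 0.4]]
  ]
}}

```text
t: 19.15
eef_pos: [570.9, 37.9, 153.2]
tcp_rot: [-3.141, -0.0, 1.602]
ft_force: [-1.1, 1.1, 0.7]
opening: 0.396
grip_force: 0.0
```

Call:
{"api": "drive_tool", "payload": {
  "rows": [
    [[0, 0, -0.04, 0, 0, 0, 0.4], [0, 0, -0.15, 0, 0, 0, 0.4], [0, 0, -0.2, 0, 0, 0, 0.4], [0, 0, -0.2, 0, 0, 0, 0.4], [0, 0, -0.2, 0, 0, 0, 0.4]]
  ]
}}

```text
t: 19.77
eef_pos: [570.6, 37.9, 353.4]
tcp_rot: [3.141, -0.0, 1.602]
ft_force: [-0.3, 0.6, -0.9]
opening: 0.402
grip_force: 0.0
```

```bash
cat > foot.py <<'E'
from h import *
import pickle
from scipy.optimize import minimize
from scipy.ndimage import map_coordinates
p=pickle.load(open("w1.pkl","rb")); im=cv2.imread("pics/w1.png").astype(float).mean(2)
def score(v,seg=None,hx=75,hy=105,z=14):
    c,s=np.cos(v[2]),np.sin(v[2]); tot=0
    for a,n in (((1,None),(1,0)),((-1,None),(-1,0)),((None,1),(0,1)),((None,-1),(0,-1))):
        t=np.linspace(-.9,.9,60)
        for k,sg in((4,1),(-4,-1)):
            X=np.array([[ (hx*a[0]+k*n[0]) if a[0] else hx*q, (hy*a[1]+k*n[1]) if a[1] else hy*q, z] for q in t])
            W=np.c_[v[0]+c*X[:,0]-s*X[:,1],v[1]+s*X[:,0]+c*X[:,1],X[:,2]]
            u=proj(p,W); I=map_coordinates(im,[u[:,1],u[:,0]],order=1); tot+=sg*np.clip(np.log(I+5),0,5.2).mean()
    return -tot
best=min((minimize(score,[580+dx,41+dy,a],method="Nelder-Mead",options=dict(initial_simplex=np.array([[580+dx,41+dy,a],[584+dx,41+dy,a],[580+dx,45+dy,a],[580+dx,41+dy,a+.04]]))) for dx in(-4,0,4) for dy in(-3,2) for a in(-.02,.03,.07)),key=lambda r:r.fun)
print(best.x,best.fun)
for a in np.arange(-.06,.13,.02): print(round(a,2),round(minimize(lambda q:score([q[0],q[1],best.x[2]+a]),best.x[:2],method="Nelder-Mead").fun,3),end="; ")
E
python3 foot.py
python3 - <<'E'
from h import *
st()
p=env.read_camera("wrist")
import pickle
# w7 pins: camera fixed in tool
q=pickle.load(open("w5.pkl","rb")); 
P5=np.eye(4);P5[:3,:3]=R.from_euler("xyz",[np.pi,0,2.434]).as_matrix();P5[:3,3]=[570.634,36.755,238.805]
P7=np.eye(4);P7[:3,:3]=R.from_euler("xyz",[np.pi,0,1.603]).as_matrix();P7[:3,3]=[570.744,37.595,154.459]
q["pose"]=P7@np.linalg.inv(P5)@np.array(q["pose"]); pickle.dump(q,open("w7.pkl","wb"))
g=lambda u,v:(u*.7-.15,40+v*.7-.15)
print("pins w7",np.round(pair(q,g(211,156),g(599,154),P7[:2,3],1.603),2))
plan([482.4,295,330],np.pi/2-.02,7,1); plan([482.4,299.1,200],np.pi/2-.02,5,1,([482.4,295,330],np.pi/2-.02))
E
```

```text
[5.81153748e+02 4.02134240e+01 2.88687064e-02] -2.430327482905965
-0.06 -1.732; -0.04 -2.169; -0.02 -2.398; 0.0 -2.43; 0.02 -2.405; 0.04 -2.235; 0.06 -1.77; 0.08 -1.569; 0.1 -1.388; 0.12 -1.311; t 19.775
eef_pos [570.571  37.901 353.39 ]
tcp_rot [ 3.141 -0.     1.602]
ft_force [-0.331  0.598 -0.853]
moment [-0.069  0.082  0.005]
opening 0.402
grip_force 0.0
joints [-0.049  0.316  1.518  0.     1.308 -0.08 ]
pins w7 [207.21  71.97   2.55   0.24]
dist [-89.5 257.1 -30.1] rot deg [0.56 0.02 2.91] per row mm 39.12877196329921 deg 0.4240427248933237
[[[0.148, -0.047, 0.017, 0.0004, 0.0, 0.0023, 1.0], [0.149, -0.048, 0.016, 0.0004, 0.0, 0.0023, 1.0], [0.147, -0.048, 0.017, 0.0004, 0.0, 0.0023, 1.0], [0.148, -0.05, 0.017, 0.0004, 0.0, 0.0023, 1.0], [0.147, -0.051, 0.017, 0.0004, 0.0, 0.0023, 1.0]]]
[[[0.146, -0.052, 0.017, 0.0004, 0.0, 0.0023, 1.0], [0.147, -0.053, 0.017, 0.0004, 0.0, 0.0023, 1.0]]]
dist [   0.     4.1 -130. ] rot deg [0. 0. 0.] per row mm 26.012927555352167 deg 0.0
[[[0.003, -0.0, 0.104, 0.0, 0.0, 0.0, 1.0], [0.004, -0.0, 0.104, 0.0, 0.0, 0.0, 1.0], [0.003, -0.0, 0.104, 0.0, 0.0, 0.0, 1.0], [0.003, -0.0, 0.104, 0.0, 0.0, 0.0, 1.0], [0.003, -0.0, 0.104, 0.0, 0.0, 0.0, 1.0]]]
```

Call:
{"api": "drive_tool", "payload": {
  "rows": [
    [[0.148, -0.047, 0.017, 0, 0, 0.0023, 1], [0.149, -0.048, 0.016, 0, 0, 0.0023, 1], [0.147, -0.048, 0.017, 0, 0, 0.0023, 1], [0.148, -0.05, 0.017, 0, 0, 0.0023, 1], [0.147, -0.051, 0.017, 0, 0, 0.0023, 1]]
  ]
}}

```text
t: 20.45
eef_pos: [506.3, 222.7, 330.3]
tcp_rot: [3.141, -0.0, 1.565]
ft_force: [0.7, -1.0, -0.4]
opening: 0.864
grip_force: 0.0
```

Call:
{"api": "drive_tool", "payload": {
  "rows": [
    [[0.146, -0.052, 0.017, 0, 0, 0.0023, 1], [0.147, -0.053, 0.017, 0, 0, 0.0023, 1], [0, 0, 0, 0, 0, 0, 1]]
  ]
}}

```text
t: 20.82
eef_pos: [480.3, 296.8, 321.5]
tcp_rot: [-3.141, -0.0, 1.554]
ft_force: [0.2, 0.1, -0.5]
opening: 1.0
grip_force: 0.0
```

Run:
```python
from h import *
st()
p=shot("wrist","w8"); rpt(["small_tray"],p)
import pickle; pickle.dump({k:p[k] for k in("camera_matrix","pose","k1")},open("w8.pkl","wb"))
# bar: grey bright, low saturation, near tray; project expected
u=proj(p,[[482,298,56]])[0]; print("exp bar px",u)
x,y=u.round().astype(int); c=p["color"][y-45:y+45,x-40:x+40]
h=cv2.cvtColor(c,cv2.COLOR_BGR2HSV); m=((h[...,1]<60)&(h[...,2]>70)).astype(np.uint8)
n,l,s,ce=cv2.connectedComponentsWithStats(m)
for i in range(1,n):
    if s[i,4]>15: print(s[i]+[x-40,y-45,0,0,0],ce[i]+[x-40,y-45])
i=1+np.argmax(s[1:,4]); pts=np.argwhere(l==i)[:,::-1]+[x-40,y-45]
print(cv2.minAreaRect(pts.astype(np.float32)))
print(onz(p,ce[i]+[x-40,y-45],54))
```

```text
t 20.825
eef_pos [480.33  296.79  321.475]
tcp_rot [-3.141 -0.     1.554]
ft_force [ 0.153  0.053 -0.452]
moment [-0.109  0.083  0.005]
opening 1.0
grip_force 0.0
joints [0.436 0.326 1.586 0.    1.229 0.453]
small_tray place_of [([487.0, 297.0, -5.0], 0.62)]
small_tray search_frame [([486.0, 304.0, 6.0], 0.65)]
exp bar px [280.33425797 181.7099046 ]
[275 151  16  58 582] [282.4467354  178.57388316]
((282.5, 179.5), (57.0, 15.0), 90.0)
[485.14171165 302.17613054  54.        ]
```

Call:
{"api": "drive_tool", "payload": {
  "rows": [
    [[0.014, 0.017, 0.2, 0, 0, 0, 1], [0, 0, 0.2, 0, 0, 0, 1], [0, 0, 0.2, 0, 0, 0, 1], [0, 0, 0.2, 0, 0, 0, 1], [0, 0, 0.1, 0, 0, 0, 1]]
  ]
}}

```text
t: 21.6
eef_pos: [485.7, 297.0, 94.3]
tcp_rot: [-3.139, 0.001, 1.549]
ft_force: [0.2, 0.2, 0.1]
opening: 0.998
grip_force: 0.0
```

Call:
{"api": "drive_tool", "payload": {
  "rows": [
    [[0, 0, 0.07, 0, 0, 0, 1], [0, 0, 0.06, 0, 0, 0, 1], [0, 0, 0.05, 0, 0, 0, 0.3], [0, 0, 0, 0, 0, 0, 0.3], [0, 0, 0, 0, 0, 0, 0.3]]
  ]
}}

```text
t: 22.22
eef_pos: [486.0, 298.7, 51.9]
tcp_rot: [3.141, -0.0, 1.551]
ft_force: [0.0, -0.1, 0.1]
opening: 0.742
grip_force: 0.0
```

Call:
{"api": "drive_tool", "payload": {
  "rows": [
    [[0, 0, 0.008, 0, 0, 0, 0], [0, 0, 0, 0, 0, 0, 0], [0, 0, 0, 0, 0, 0, 0], [0, 0, 0, 0, 0, 0, 0], [0, 0, 0, 0, 0, 0, 0]]
  ]
}}

```text
t: 22.85
eef_pos: [485.7, 298.5, 49.4]
tcp_rot: [3.141, -0.0, 1.551]
ft_force: [-0.2, 0.1, 0.1]
opening: 0.219
grip_force: 0.0
```

Call:
{"api": "drive_tool", "payload": {
  "rows": [
    [[0, 0, 0, 0, 0, 0, 0], [0, 0, 0, 0, 0, 0, 0], [0, 0, 0, 0, 0, 0, 0], [0, 0, 0, 0, 0, 0, 0]]
  ]
}}

```text
t: 23.35
eef_pos: [485.6, 298.5, 49.4]
tcp_rot: [-3.141, 0.0, 1.551]
ft_force: [-2.2, 0.5, 1.7]
opening: 0.124
grip_force: 30.0
```

Call:
{"api": "drive_tool", "payload": {
  "rows": [
    [[0, 0, -0.02, 0, 0, 0, 0], [0, 0, -0.1, 0, 0, 0, 0], [0, 0, -0.2, 0, 0, 0, 0], [0, 0, -0.2, 0, 0, 0, 0], [0, 0, -0.2, 0, 0, 0, 0]]
  ]
}}

```text
t: 23.98
eef_pos: [485.4, 298.3, 231.0]
tcp_rot: [-3.141, 0.0, 1.551]
ft_force: [1.1, -0.7, -4.6]
opening: 0.124
grip_force: 30.0
```

Call:
{"api": "drive_tool", "payload": {
  "rows": [
    [[0, 0, -0.2, 0, 0, 0, 0], [0, 0, -0.12, 0, 0, 0, 0], [0, 0, 0, 0, 0, 0, 0]]
  ]
}}

```text
t: 24.35
eef_pos: [486.0, 298.7, 311.1]
tcp_rot: [3.138, -0.002, 1.551]
ft_force: [-0.1, 0.2, -4.5]
opening: 0.125
grip_force: 30.0
```

Run:
```python
from h import *
st()
p=shot("wrist","w9"); import pickle; pickle.dump({k:p[k] for k in("camera_matrix","pose","k1")},open("w9.pkl","wb"))
s=env.state(); T=s["eef_pos"]
# expected hole px for tray in hand, tool coords (72,+-45 +1.7), top face 42 below TCP
y=s["tcp_rot"][2]; tx=np.array([np.cos(y),np.sin(y)]); ty=np.array([np.sin(y),-np.cos(y)])
im=p["color"]; h=cv2.cvtColor(im,cv2.COLOR_BGR2HSV)
for sg in(-1,1):
    c=np.r_[np.array(T[:2])+72*tx+(1.7+45*sg)*ty,T[2]-42]; u=proj(p,[c])[0]; print("exp",u)
    x,yy=u.round().astype(int); g=im[yy-16:yy+17,x-16:x+17].mean(2).astype(int)
    print("\n".join(" ".join(f"{v:3d}" for v in r[::1]) for r in g[::2]))
plan([570.5,38,292],1.603,10,0)
```

```text
t 24.35
eef_pos [486.027 298.653 311.105]
tcp_rot [ 3.138e+00 -2.000e-03  1.551e+00]
ft_force [-0.121  0.24  -4.536]
moment [-0.015  0.038 -0.009]
opening 0.125
grip_force 29.999
joints [0.435 0.341 1.591 0.    1.205 0.455]
exp [211.0278215  138.81518719]
 83  80  80  80  81  83  86  87  88  92  91  89  91  88  85  86  87  83  83  84  85  86  85  85  85  83  80  79  80  80  82  81  84
 81  79  80  80  81  81  86  86  88  85  88  87  88  88  87  86  86  83  86  88  84  86  81  84  83  83  84  82  79  82  81  81  84
 80  79  80  80  78  80  84  89  89  89  90  92  87  81  75  77  78  83  84  82  82  84  81  83  86  80  78  80  79  83  83  80  84
 83  80  81  81  80  81  82  88  84  74  60  42  78 146 176 179 181 177 152 104  75  81  86  82  80  81  82  81  78  81  83  82  81
 86  80  84  78  80  83  84  68  41  25  71 159 194 197 193 191 194 192 191 193 180 133  84  83  82  80  80  80  82  80  81  83  84
 84  81  80  78  80  82  61  36  22 106 182 197 195 192 192 192 192 192 194 189 187 188 177 107  78  84  80  81  80  80  81  84  81
 84  81  79  78  81  65  38  19  41 169 192 191 191 
[... 3579 characters left out ...]
  79  81  85  81  81  83  82  81  80  80  81  82  77  78  79  83  83  89  83  85  86  86  86  83
dist [  85.  -260.4  -17.1] rot deg [ 0.03 -0.02 -2.98] per row mm 27.44440256934751 deg 0.2981639009896935
[[[-0.103, 0.036, 0.007, 0.0, -0.0, -0.0017, 0.0], [-0.104, 0.036, 0.007, 0.0, -0.0, -0.0017, 0.0], [-0.104, 0.035, 0.007, 0.0, -0.0, -0.0017, 0.0], [-0.104, 0.034, 0.006, 0.0, -0.0, -0.0017, 0.0], [-0.104, 0.034, 0.007, 0.0, -0.0, -0.0017, 0.0]]]
[[[-0.105, 0.033, 0.007, 0.0, -0.0, -0.0017, 0.0], [-0.104, 0.033, 0.007, 0.0, -0.0, -0.0017, 0.0], [-0.105, 0.032, 0.007, 0.0, -0.0, -0.0017, 0.0], [-0.105, 0.032, 0.007, 0.0, -0.0, -0.0017, 0.0], [-0.105, 0.031, 0.006, 0.0, -0.0, -0.0017, 0.0]]]
```

Call:
{"api": "drive_tool", "payload": {
  "rows": [
    [[-0.103, 0.037, 0.007, 0, 0, -0.0017, 0], [-0.104, 0.036, 0.007, 0, 0, -0.0017, 0], [-0.104, 0.035, 0.007, 0, 0, -0.0017, 0], [-0.104, 0.034, 0.006, 0, 0, -0.0017, 0], [-0.104, 0.034, 0.007, 0, 0, -0.0017, 0]]
  ]
}}

```text
t: 25.02
eef_pos: [528.1, 167.4, 298.4]
tcp_rot: [-3.138, 0.001, 1.578]
ft_force: [0.8, -0.4, -4.3]
opening: 0.122
grip_force: 30.0
```

Call:
{"api": "drive_tool", "payload": {
  "rows": [
    [[-0.105, 0.033, 0.007, 0, 0, -0.0017, 0], [-0.104, 0.033, 0.007, 0, 0, -0.0017, 0], [-0.105, 0.032, 0.007, 0, 0, -0.0017, 0], [-0.105, 0.032, 0.007, 0, 0, -0.0017, 0], [-0.105, 0.032, 0.006, 0, 0, -0.0017, 0]]
  ]
}}

```text
t: 25.65
eef_pos: [570.9, 37.2, 289.8]
tcp_rot: [-3.138, -0.0, 1.604]
ft_force: [0.2, -0.3, -3.8]
opening: 0.121
grip_force: 30.0
```

Call:
{"api": "drive_tool", "payload": {
  "rows": [
    [[0, 0, 0.03, 0, 0, 0, 0], [0, 0, 0.03, 0, 0, 0, 0], [0, 0, 0, 0, 0, 0, 0], [0, 0, 0, 0, 0, 0, 0]]
  ]
}}

```text
t: 26.15
eef_pos: [571.2, 38.7, 277.3]
tcp_rot: [-3.142, -0.0, 1.605]
ft_force: [-0.1, -0.0, -3.8]
opening: 0.123
grip_force: 30.0
```

```bash
cat >> h.py <<'E'
def holes():
    import pickle
    s=env.state(); st(); p=env.read_camera("wrist"); im=p["color"]; a=[]
    for x,y in((210,138),(350,138)):
        g=im[y-15:y+16,x-16:x+17].mean(2).astype(int)
        print(x-16,y-15); print("\n".join(" ".join(f"{v:3d}" for v in r) for r in g[2:-2]))
    pickle.dump((({k:p[k] for k in("camera_matrix","pose","k1")}),np.array(s["eef_pos"]),s["tcp_rot"][2]),open("last.pkl","wb")); cv2.imwrite("pics/last.png",im)
E
python3 -c "
from h import *
holes()"
```

```text
t 26.15
eef_pos [571.199  38.666 277.337]
tcp_rot [-3.142 -0.     1.605]
ft_force [-0.059 -0.013 -3.797]
moment [-0.03   0.003  0.019]
opening 0.123
grip_force 29.999
joints [-0.048  0.374  1.633  0.     1.135 -0.082]
194 123
 83  78  80  79  79  78  78  87  86  86  89  89  89  89  86  86  82  86  85  83  84  80  84  84  84  82  81  76  79  80  76  82  85
 81  82  82  82  77  78  82  83  86  84  88  87  89  88  89  85  85  81  85  82  82  84  86  86  83  78  81  80  78  78  82  79  81
 81  82  78  80  80  78  78  80  89  88  88  89  83  82  82  75  78  75  80  82  83  84  88  82  82  83  80  78  81  80  82  81  81
 83  79  81  78  78  83  82  85  83  90  84  82  70  57  49  92 141 131  97  74  74  83  83  83  83  81  81  81  79  77  79  79  76
 82  79  78  76  79  82  81  86  86  84  72  58  39  45 152 186 194 194 189 163 111  79  79  81  82  80  81  80  77  78  80  78  81
 81  79  80  78  78  81  83  85  82  67  43  31  48  86 192 208 204 207 209 205 196 146  89  80  83  81  83  77  78  77  76  81  80
 82  81  81  78  80  80  82  79  67  43  23  44  94 109 189 203 203 203 204 208 21
[... 5561 characters left out ...]
  80  81  85  86  85  84  85  85  82  80
 83  82  82  81  85  82  79  81  79  77  73  74  84  73  59  48  49  58  68  65  81  80  75  82  85  84  87  85  85  86  86  86  83
 80  80  80  81  82  84  82  80  80  78  80  80  73  73  74  78  75  78  81  80  79  76  76  80  83  84  86  82  84  86  87  85  86
 82  83  83  84  83  82  82  78  77  77  81  81  79  82  83  81  83  81  79  76  77  77  76  80  86  88  88  84  82  83  84  81  91
 82  82  85  81  86  80  80  81  81  80  80  82  81  80  80  80  79  76  78  80  77  73  80  81  80  87  85  82  86  86  86  85  90
 75  82  83  85  84  85  79  78  78  78  79  81  80  81  82  83  80  82  81  80  76  78  77  81  84  85  84  86  85  84  84  85  87
```

Run:
```python
import cv2,numpy as np
im=cv2.imread("pics/last.png")
a=[cv2.resize(im[115:160,x-25:x+26],None,fx=7.8,fy=7.8,interpolation=cv2.INTER_CUBIC) for x in(210,350)]
print(a[0].shape)
cv2.imwrite("pics/lastc.png",np.hstack(a))
```

```text
(351, 398, 3)
```

View pics/lastc.png

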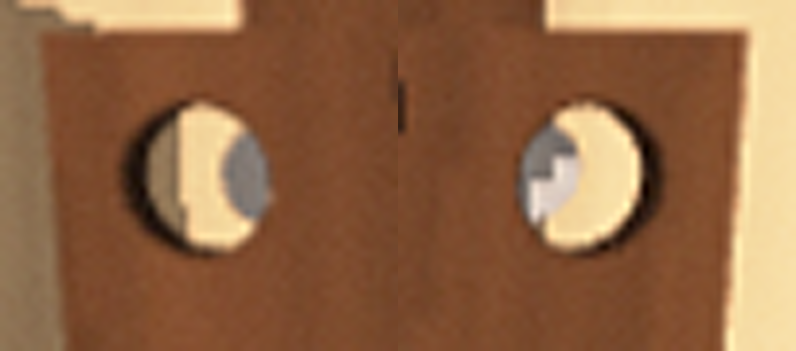

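In this crop the left pin centre is at about (272,176) with its hole at (197,177). The right pin is at about (529,174) with its hole at (591,177).

Run:
```python
from h import *
import pickle
p,T,y=pickle.load(open("last.pkl","rb"))
print("hole",np.round(pair(p,(209.8,137.4),(349.5,137.4),T[:2],y),2)); print("pin",np.round(pair(p,(219.4,137.1),(341.4,136.9),T[:2],y),2))
```

```text
hole [ 2.3524e+02  7.2560e+01  7.6000e-01 -6.0000e-02]
pin [2.0716e+02 7.1730e+01 1.3200e+00 3.0000e-02]
```

Call:
{"api": "drive_tool", "payload": {
  "rows": [
    [[-0.003, 0.0025, 0.02, 0, 0, 0, 0], [0, 0, 0.02, 0, 0, 0, 0], [0, 0, 0.016, 0, 0, 0, 0], [0, 0, 0, 0, 0, 0, 0], [0, 0, 0, 0, 0, 0, 0]]
  ]
}}

```text
t: 26.82
eef_pos: [572.0, 37.4, 263.5]
tcp_rot: [3.141, -0.0, 1.604]
ft_force: [0.2, 0.2, -3.1]
opening: 0.124
grip_force: 30.0
```

```bash
cat >> h.py <<'E'
def ascii():
    import pickle
    s=env.state(); st(); p=env.read_camera("wrist"); im=p["color"]
    for x,y in((210,138),(350,138)):
        c=im[y-14:y+14,x-15:x+16].astype(int); print("x0",x-15,"y0",y-14)
        for r in c:
            print("".join("#" if v.max()<60 else ("g" if v.max()-v.min()<22 and v.max()<185 else "W" if v.max()-v.min()<30 else "." if v[2]-v[0]>22 and v.max()<140 else "o") for v in r))
    pickle.dump((({k:p[k] for k in("camera_matrix","pose","k1")}),np.array(s["eef_pos"]),s["tcp_rot"][2]),open("last.pkl","wb")); cv2.imwrite("pics/last.png",im)
E
python3 -c "
from h import *
ascii()"
```

```text
t 26.825
eef_pos [572.025  37.353 263.457]
tcp_rot [ 3.141 -0.     1.604]
ft_force [ 0.248  0.243 -3.144]
moment [-0.032  0.089  0.019]
opening 0.124
grip_force 29.999
joints [-0.05   0.388  1.65   0.     1.103 -0.084]
x0 195 y0 124
...............................
...............................
...............................
.........o.....................
...............ooo.............
...............ooo.............
..........#W.o.ooWgg...........
.........#W.oo.gggggg..........
........##.oo.ggggWoWWo........
.......##..ooWggggWWWWWo.......
.......##.oo.gggggoWWWWo.......
......###.oo.ggWWoWWWWWWo......
......###.oo.ggoWWWWWWWWo......
......###.oo.ggoWWWWWWWWo......
......###.oooWggWWWWWWWWo......
......###.ooo.ggoWWWWWWWo......
.......##.oooo.goWWWWWWWo......
.......###.oooooWWWWWWWW.......
........##.oooooooWWWWW........
........###.oooooooo...........
.........###.oooooo............
...........##..ooooo...........
.............##oooo............
...............................
...............................
...............................
...............................
...
[... 238 characters left out ...]
.......WWggoooo.#...........
.........gWoWWWoooo.#..........
........ggWWWWWWoooo.#.........
.......WWWWWWWWooooo.##........
......WWWWWWWWWWooooo##........
......gWWWWWWWWWooooo.#........
......gWWoWWWWWoooooo.#........
......gWWWWWWWWoooooo.##.......
......gWoWWWWWWoooooo.##.......
......gWoWWWWWWoooooo##........
......gWWWWWWWooooooo##........
......goWWWWoooooooo.##........
.......Wgooooooooooo##.........
........#..oooooooo.#..........
.........ooooooooo.#...........
.........oooooooo.#............
..........ooooo.#..............
...............................
...............................
...............................
...............................
...............................
```

Run:
```python
from h import *
import pickle
p,T,y=pickle.load(open("last.pkl","rb"))
print("hole",np.round(pair(p,(209.8,137.4),(349.5,137.4),T[:2],y),2)); print("pin",np.round(pair(p,(214.2,136.1),(343.8,135.7),T[:2],y),2))
# expected pin pixels if aligned, for z=209
m=pair(p,(209.8,137.4),(349.5,137.4),T[:2],y)
tx=np.array([np.cos(y),np.sin(y)]); ty=np.array([np.sin(y),-np.cos(y)])
for s in(-45,45): print(proj(p,[[*(T[:2]+m[1]*tx+(m[2]+s)*ty),208]]))
```

```text
hole [ 2.2137e+02  7.2540e+01  7.8000e-01 -6.0000e-02]
pin [2.0605e+02 7.2950e+01 3.3000e-01 1.1000e-01]
[[214.27213383 136.67242895]]
[[345.01820645 136.52928172]]
```

Call:
{"api": "drive_tool", "payload": {
  "rows": [
    [[0.002, -0.002, 0, 0, 0, 0, 0], [0, 0, 0.006, 0, 0, 0, 0], [0, 0, 0.006, 0, 0, 0, 0], [0, 0, 0, 0, 0, 0, 0]]
  ]
}}

```text
t: 27.38
eef_pos: [571.4, 37.8, 260.2]
tcp_rot: [-3.141, -0.0, 1.604]
ft_force: [0.2, -0.1, -3.9]
opening: 0.122
grip_force: 30.0
```

Call:
{"api": "drive_tool", "payload": {
  "rows": [
    [[0, 0, 0.006, 0, 0, 0, 0], [0, 0, 0, 0, 0, 0, 0]]
  ]
}}

```text
t: 27.62
eef_pos: [571.4, 37.8, 258.7]
tcp_rot: [-3.141, -0.0, 1.604]
ft_force: [-0.1, -0.1, -5.2]
opening: 0.122
grip_force: 30.0
```

```bash
python3 -c "
from h import *
ascii()"
```

```text
t 27.625
eef_pos [571.408  37.834 258.733]
tcp_rot [-3.141 -0.     1.604]
ft_force [-0.052 -0.056 -5.179]
moment [-0.127 -0.005 -0.013]
opening 0.122
grip_force 29.999
joints [-0.049  0.391  1.658  0.     1.092 -0.083]
x0 195 y0 124
...............................
...............................
...............................
...............................
...............................
...............oo..............
..........#W.ooo.oWg...........
.........#..o..WgWWWoo.........
........##.oo.gggoWWWoo........
.......##..ooooooWWWWWoo.......
.......##.oooWWWWWWWWWWo.......
......###.o.oWWWWWWWWWWoo......
......###.o.oWWWWWWWWWWWo......
......###.o.WWWWWWWWWWWWo......
......###.o.oWWWWWWWWWWWo......
......###.o.oWWWWWWWWWWWo......
.......##.oooWWWWWWWWWWWo......
.......###.ooooWWWWWWWWoo......
........##.ooooWWWWWWWWo.......
........###.oooooWWWooW........
.........###.oooooooo..........
...........##..oooo............
............##..ooo............
...............................
...............................
...............................
...............................
...
[... 238 characters left out ...]
.......ggggWooo.#...........
.........gWWWWWWgoo.#..........
........ggWWoWoWWooo.#.........
.......gggWWWWWWWWoo.##........
......WWWWWWWWWoWoooo##........
......gWWWWWWWWWWWWoo.#........
......gWWWWWWWWoWWWoo.##.......
......WWWoWooWoWWWWoo.##.......
.....WWWWWWWWWWWWWooo###.......
.....WWWWWWWWWWWWWooo##........
......goWWoWWWWWWoooo##........
......ggoWWWWWWWoooo.##........
......WggoWWWWWooooo##.........
.......g#WWoooooooo.##.........
........##.ooooooo.#...........
...........oooooo.#............
............ooo.#..............
...............................
...............................
...............................
...............................
...............................
```

Run:
```python
from h import *
import pickle
p,T,y=pickle.load(open("last.pkl","rb"))
m=pair(p,(209.8,137.4),(349.5,137.4),T[:2],y)
tx=np.array([np.cos(y),np.sin(y)]); ty=np.array([np.sin(y),-np.cos(y)])
for s in(-45,45): print(proj(p,[[*(T[:2]+m[1]*tx+(m[2]+s)*ty),207.5]]))
```

```text
[[212.93357581 136.91041008]]
[[346.37103702 136.77221083]]
```

Call:
{"api": "drive_tool", "payload": {
  "rows": [
    [[0, 0, 0.006, 0, 0, 0, 0], [0, 0, 0, 0, 0, 0, 0]]
  ]
}}

```text
t: 27.92
eef_pos: [571.4, 37.9, 257.3]
tcp_rot: [-3.142, -0.0, 1.604]
ft_force: [0.6, 0.8, -4.0]
opening: 0.126
grip_force: 30.0
```

Call:
{"api": "drive_tool", "payload": {
  "rows": [
    [[0.001, 0.001, 0.005, 0, 0, 0, 0], [0, 0, 0.005, 0, 0, 0, 0], [0, 0, 0, 0, 0, 0, 0]]
  ]
}}

```text
t: 28.3
eef_pos: [571.6, 38.1, 254.7]
tcp_rot: [-3.141, -0.0, 1.604]
ft_force: [-0.0, -0.1, -3.7]
opening: 0.12
grip_force: 30.0
```

Call:
{"api": "drive_tool", "payload": {
  "rows": [
    [[0, 0, 0.006, 0, 0, 0, 0], [0, 0, 0.006, 0, 0, 0, 0], [0, 0, 0, 0, 0, 0, 0]]
  ]
}}

```text
t: 28.68
eef_pos: [571.6, 38.1, 251.7]
tcp_rot: [-3.141, -0.0, 1.604]
ft_force: [1.1, -1.1, -4.3]
opening: 0.124
grip_force: 30.0
```

Call:
{"api": "drive_tool", "payload": {
  "rows": [
    [[0, 0, 0.006, 0, 0, 0, 0], [0, 0, 0.006, 0, 0, 0, 0], [0, 0, 0, 0, 0, 0, 0]]
  ]
}}

```text
t: 29.05
eef_pos: [571.6, 38.1, 248.8]
tcp_rot: [-3.141, -0.0, 1.604]
ft_force: [-0.3, 1.2, -4.1]
opening: 0.124
grip_force: 30.0
```

Call:
{"api": "drive_tool", "payload": {
  "rows": [
    [[0, 0, 0.016, 0, 0, 0, 0], [0, 0, 0.016, 0, 0, 0, 0], [0, 0, 0.016, 0, 0, 0, 0], [0, 0, 0, 0, 0, 0, 0]]
  ]
}}

```text
t: 29.55
eef_pos: [571.6, 38.1, 236.5]
tcp_rot: [-3.141, -0.0, 1.604]
ft_force: [0.0, -0.8, -4.6]
opening: 0.125
grip_force: 30.0
```

Call:
{"api": "drive_tool", "payload": {
  "rows": [
    [[0, 0, 0.016, 0, 0, 0, 0], [0, 0, 0.01, 0, 0, 0, 0], [0, 0, 0, 0, 0, 0, 0]]
  ]
}}

```text
t: 29.92
eef_pos: [571.6, 38.1, 230.1]
tcp_rot: [-3.141, -0.0, 1.604]
ft_force: [-0.3, -0.4, -3.9]
opening: 0.118
grip_force: 30.0
```

Call:
{"api": "drive_tool", "payload": {
  "rows": [
    [[0, 0, 0.008, 0, 0, 0, 0], [0, 0, 0.006, 0, 0, 0, 0], [0, 0, 0, 0, 0, 0, 0]]
  ]
}}

```text
t: 30.3
eef_pos: [571.6, 38.1, 226.8]
tcp_rot: [-3.141, -0.0, 1.604]
ft_force: [0.7, 0.3, -5.0]
opening: 0.123
grip_force: 30.0
```

Call:
{"api": "drive_tool", "payload": {
  "rows": [
    [[0, 0, 0.006, 0, 0, 0, 0], [0, 0, 0, 0, 0, 0, 0]]
  ]
}}

```text
t: 30.55
eef_pos: [571.6, 38.1, 225.3]
tcp_rot: [-3.141, -0.0, 1.604]
ft_force: [-0.4, 0.6, -4.1]
opening: 0.128
grip_force: 30.0
```

Call:
{"api": "drive_tool", "payload": {
  "rows": [
    [[0, 0, 0.005, 0, 0, 0, 0], [0, 0, 0, 0, 0, 0, 0]]
  ]
}}

```text
t: 30.8
eef_pos: [571.8, 38.1, 224.3]
tcp_rot: [3.141, -0.0, 1.604]
ft_force: [-0.1, -0.2, -1.2]
opening: 0.123
grip_force: 30.0
```

Call:
{"api": "drive_tool", "payload": {
  "rows": [
    [[0, 0, 0.002, 0, 0, 0, 0], [0, 0, 0, 0, 0, 0, 0]]
  ]
}}

```text
t: 31.05
eef_pos: [571.9, 38.1, 224.3]
tcp_rot: [3.14, 0.0, 1.604]
ft_force: [-1.3, 0.2, 4.6]
opening: 0.125
grip_force: 30.0
```

Call:
{"api": "drive_tool", "payload": {
  "rows": [
    [[0, 0, 0, 0, 0, 0, 0.4], [0, 0, 0, 0, 0, 0, 0.4], [0, 0, 0, 0, 0, 0, 0.4], [0, 0, 0, 0, 0, 0, 0.4]]
  ]
}}

```text
t: 31.55
eef_pos: [571.7, 38.1, 223.5]
tcp_rot: [-3.141, -0.0, 1.604]
ft_force: [-0.1, -0.8, 0.2]
opening: 0.395
grip_force: 0.0
```

Call:
{"api": "drive_tool", "payload": {
  "rows": [
    [[0, 0, -0.05, 0, 0, 0, 0.4], [0, 0, -0.15, 0, 0, 0, 0.4], [0, 0, -0.2, 0, 0, 0, 0.4], [0, 0, -0.2, 0, 0, 0, 0.4], [0, 0, -0.1, 0, 0, 0, 0.4]]
  ]
}}

```text
t: 32.17
eef_pos: [571.7, 38.1, 402.5]
tcp_rot: [3.137, 0.0, 1.604]
ft_force: [-0.1, 0.1, -1.1]
opening: 0.397
grip_force: 0.0
```

Call:
{"api": "drive_tool", "payload": {
  "rows": [
    [[0, 0, 0, 0, 0, 0, 0.4], [0, 0, 0, 0, 0, 0, 0.4]]
  ]
}}

```text
t: 32.42
eef_pos: [571.3, 38.1, 397.8]
tcp_rot: [-3.14, -0.0, 1.604]
ft_force: [-0.0, 0.3, 0.1]
opening: 0.397
grip_force: 0.0
```

Run:
```python
from h import *
import pickle
st()
p=shot("wrist","w10"); rpt(["large_tray","small_tray","foot","seat_high","drinking_glass","mug","tea"],p)
pickle.dump({k:p[k] for k in("camera_matrix","pose","k1")},open("w10.pkl","wb"))
# fit small tray outline/foot outline: dark wood vs bright
from scipy.optimize import minimize
from scipy.ndimage import map_coordinates
im=p["color"].astype(float).mean(2)
u=proj(p,[[570+45*a,38+75*b,209] for a in(-1,1) for b in(-1,1)]); print("pin px",u.round(1).tolist())
def edges(v,hx,hy,z,k=3):
    c,s=np.cos(v[2]),np.sin(v[2]);out=[]
    for a,n in (((1,None),(1,0)),((-1,None),(-1,0)),((None,1),(0,1))):
        t=np.linspace(-.9,.9,60) if a[0] is None else np.linspace(-.2,.95,60); I=[]
        for kk in(k,-k):
            X=np.array([[(hx*a[0]+kk*n[0]) if a[0] else hx*q,(hy*a[1]+kk*n[1]) if a[1] else hy*q] for q in t])
            w=proj(p,np.c_[v[0]+c*X[:,0]-s*X[:,1],v[1]+s*X[:,0]+c*X[:,1],0*t+z])
            I.append(np.clip(np.log(map_coordinates(im,[w[:,1],w[:,0]],order=1)+5),0,5.2).mean())
        out.append(I[0]-I[1])
    return np.array(out)
for nm,x0,hx,hy,z in(("small",(571,38,.03),57,87,183),("large",(571,38,.03),66,98,113),("foot",(581,40,.03),75,105,14)):
    best=min((minimize(lambda v:-edges(v,hx,hy,z).sum(),np.array(x0)+[dx,dy,a],method="Nelder-Mead",options=dict(initial_simplex=np.array(x0)+[dx,dy,a]+np.vstack([np.zeros(3),np.diag([3,3,.03])]))) for dx in(-3,3) for dy in(-3,3) for a in(-.03,.02)),key=lambda r:r.fun)
    print(nm,best.x.round(3),edges(best.x,hx,hy,z).round(2))
```

```text
t 32.425
eef_pos [571.312  38.079 397.754]
tcp_rot [-3.14  -0.     1.604]
ft_force [-0.035  0.295  0.142]
moment [-0.154  0.057 -0.047]
opening 0.397
grip_force 0.0
joints [-0.049  0.294  1.436  0.     1.413 -0.082]
large_tray place_of []
large_tray search_frame [([569.0, 133.0, 112.0], 0.56)]
small_tray place_of [([570.0, 37.0, 169.0], 0.86)]
small_tray search_frame [([571.0, 46.0, 180.0], 0.92), ([613.0, 117.0, 17.0], 0.75)]
foot place_of []
foot search_frame [([610.0, 118.0, 11.0], 0.87)]
seat_high place_of []
seat_high search_frame [([614.0, 118.0, 18.0], 0.62), ([534.0, 111.0, 206.0], 0.3)]
drinking_glass place_of [([392.0, -71.0, -1.0], 0.93)]
drinking_glass search_frame [([383.0, -78.0, 52.0], 0.74), ([609.0, 117.0, 12.0], 0.67)]
mug place_of [([743.0, 190.0, -5.0], 0.91)]
mug search_frame [([771.0, 197.0, 50.0], 0.69)]
tea place_of [([387.0, 77.0, -4.0], 0.97), ([776.0, -85.0, -6.0], 0.86)]
tea search_frame [([399.0, 80.0, 79.0], 0.86), ([768.0, -68.0, 78.0], 0.65)]
pin px [[240.8, 251.3], [240.2, 128.6], [311.7, 253.4], [320.1, 131.3]]
small [5.75151e+02 4.59830e+01 3.20000e-02] [0.85 0.88 0.78]
large [5.74745e+02 3.71970e+01 3.80000e-02] [0.47 0.62 0.77]
foot [5.84491e+02 3.65120e+01 2.30000e-02] [0.99 0.13 0.82]
```

```bash
python3 -c "
from h import *
print(env.job_done())"
```

```text
the job is handed in; nothing more can be done
None
```

I've handed the job in: both trays are seated on the stand, large in the middle and small on top, and the stand is square with its foot board to within about 0.01 rad. The mug, glass and tea boxes measured where they started, and I ran no separate level check beyond both trays touching down at shoulder height.

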